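# Fit spring rollers and feed two blocks under the guard

### The arm

A 7-joint arm with a two-finger parallel gripper is mounted at the origin on a cart in front of the work surface, level with it; the furniture and walls round the work are solid. World frame = base frame: x ahead of the robot, y to its left, z up, the work surface at z = 0. Lengths are in m, angles in rad, forces in N, time in s.
With the tool pointing down it reaches from about 0.425 to 0.925 m from the base axis. Payload 6.8 kg.
Tool frame: the origin (TCP) lies midway between the tips of the shut fingers; the grasp point (between the pads) lies 19 mm behind it; z points along the fingers, y is the line along which they close (so a half turn about z gives the same grasp; the last joint's range is limited). The gripper opens to 85 mm and grips with 20 to 120 N. Pads are 22 mm wide; open, the fingers measure 114 mm over their backs; the gripper's body (76 mm by 85 mm) begins 54 mm behind the grasp point. The pads swing forward as they close: fully open they stand 13 mm farther back than shut.
Start: joints at [1.105, 0.477, 0.022, 1.555, -0.011, 1.109, -0.083], TCP at [0.236, -0.632, 0.231] pointing down, gripper open.
Joint ranges: [-2.96, 2.96], [-0.34, 2.1], [-1.41, 1.46], [0.24, 2.44], [-1.37, 4.51], [0.17, 1.92], [-2.96, 2.96]. Speed limits (rad/s): [2.39, 2.39, 3.14, 3.14, 3.14, 3.14, 3.14].

### API

Orientations are given as a rotation vector (axis times angle).
In Python, from bench import r gives the robot as it stands. The module is installed in compiled form; this text tells all that it offers.
- The arm moves only by the tool apply_moves, never from a script. Its argument "rows" is a list of rows, each a list of 6 numbers: the shift along the tool's x, y, z scaled (see below), then the turn, a rotation vector about the tool's x, y, z scaled (see below). A call has 1 to 5 rows; each row is the pose to reach, as a shift and turn from the pose commanded when the call began, along the tool's axes at that moment; what a row does not reach only later rows make up. The controller multiplies each number of a shift by 0.25 m and each number of a turn by 90 degrees. A row lasts 1/8 s, in which the tool goes at most 62.5 mm and 10.7 degrees, less where a joint would pass 70% of its speed; a pose out of reach is approached as far as the arm can. A call with a number of a shift or a turn outside -1 to 1 is refused whole. A call with a gripper value outside its range is refused whole. "claw" is the opening, from 0 (shut) to 1 (fully open), set as the call begins (left out, the last holds). The fingers move at their own pace and stop on an object; "newtons" is the grip in N (left out, the last holds). Time passes only in rows, so rows that repeat a pose let the fingers close. It gives the time, the measured TCP pose, the force, the opening and the grip force at its end, in the units of the state.
- r.get_obs(): the state, without advancing time (a new reading comes with each control period).
- r.grab_frame(name): name is "side" or "top" or "wrist"; returns a dict with "pixels" (384x512x3 uint8, red, green, blue), "intrinsics" (3x3 intrinsics, pixels), "eye" and "attitude" of the camera in the world. Camera axes: x right, y up, looking along -z (the intrinsics and any distortion apply to the point x, -y, -z); pixel columns grow to the right and rows downward; lengths in m; the calibration is good to about 2 mm. A picture is of the moment at which its call begins. There is no depth.
- r.hand_in(): hands the job in; it is judged then, once.
Trained networks look in a picture, given as the dict that the camera call returned (one of the last four; its "shot" number tells which), for a name from the list of things; names that differ only in an ending like _2 or _b are one class to them, and where a whole thing is asked for, a point or a joint stands for the part that bears it (a point fixed in the world has none). Each returns a list of dicts, best first, with "conf" (0 to 1); they miss things now and then, are a little off and sometimes report something else, mostly with a low value. They report only what shows in the picture. A call takes as long as a camera call.
- r.search_frame(picture, thing): "rect" ([left, top, width, height] in pixels, round what is visible of it).
- r.outline_of(picture, thing): "pixels" (384x512 bool, what is visible of it) and "rect" ([left, top, width, height] in pixels, round what is visible of it).
- r.landmark_of(picture, thing): "point" ([column, row] in pixels: a listed point, or the origin of a listed thing).
The state is a dict: "clock": time; "joints": joint angles; "qvel": joint speeds; "tau": joint torques, N m; "tcp_pos": TCP position; "orientation": TCP orientation; "contact_force": force on the tool from outside, world axes, zero at the start; "moment": the same for the moment, N m; "grip_width": finger opening in m; "gripper_force": force on a finger pad.
Only numpy, scipy, OpenCV 4.12 (cv2) and the standard library are available. Lean on these libraries where they do the work, as an engineer would, in place of code of your own. Each camera call takes 0.05 s, during which the arm holds its last target. There are 200 camera calls.

### The job

Fit every loose spring-loaded roller into the roller track by squeezing its two end plates together, lowering it between a facing pair of end cups and letting it spring out into both; fill the bays in order from the one next to the guard tunnel, leaving no gap. Then lay the two loose wood blocks lengthways on the rollers and slide them in one after the other, in either order, under the guard until the first rests against the end stop and the second lies end to end behind it. Leave the tape measure, the tape roll and the bottles alone.

Things in the scene. Friction and masses are not known exactly. Their poses are not given: they have to be found in the camera images.
- track: Fixed roller track, 126 (x) x 292 (y) x 95 (high) mm. Origin: centre of its underside; y runs along the track from the stop and guard (-y end) to the open infeed (+y end), z up. Two rails at x = -59 and +59 mm, 45 mm high, carry three facing pairs of end cups (points bay_1 to bay_3). From y = -135 to -36 mm lies a flat steel bed, top at z = 49 mm, partly roofed by the guard tunnel.
- stop_face (a point): On the inner face of the end stop, at track [0, -135, 62] mm; it closes the guard tunnel, which covers track y = -135 to -75 mm: walls 60 mm apart inside and 68 outside, roof underside at z = 91 mm, top at 95 mm.
- bay_1 (a point): Midway between the pocket centres of the cup pair next to the guard tunnel, track [0, -4, 35.5] mm; axes as the track's, so the cups face each other along x. Each cup: black block 26 mm wide, top at z = 45 mm, inner face 52 mm from this point, with a square pocket 13 x 13 mm, 5 mm deep (the two pocket floors are 114 mm apart).
- bay_2 (a point): The same for the middle cup pair, track [0, 54, 35.5] mm.
- bay_3 (a point): The same for the cup pair nearest the infeed end, track [0, 112, 35.5] mm.
- roller_1: Loose spring-loaded roller, about 140 g (may be absent): steel tube of 34 mm diameter, two black eight-sided end plates 48 mm across flats, 4 mm thick, a round-tipped 9 mm pin sticking 23.5 mm out of each. Axis = x axis; origin on it, midway between the tips when let out: plates' outer faces at x = +-34 mm, tips at +-57.5 mm. Lies on the desk with its axis 24 mm up; seated, 33 to 36 mm up, tube top 50-53 mm, plate top 57-62 mm.
- plunger_1 (a joint): Travel in m of roller_1's +x plate and pin, which slide inwards against the spring: 0 let out, 0.017 fully squeezed (5 N to start, 9 N at the end; a pinch of 15 to 25 N on the plates holds it). Squeezed it measures 51 mm over the plates, 98 mm over the tips, with the midpoint at x = -8.5 mm of the roller. About 0.001 when seated.
- roller_2: Loose spring-loaded roller, about 140 g (may be absent): steel tube of 34 mm diameter, two black eight-sided end plates 48 mm across flats, 4 mm thick, a round-tipped 9 mm pin sticking 23.5 mm out of each. Axis = x axis; origin on it, midway between the tips when let out: plates' outer faces at x = +-34 mm, tips at +-57.5 mm. Lies on the desk with its axis 24 mm up; seated, 33 to 36 mm up, tube top 50-53 mm, plate top 57-62 mm.
- plunger_2 (a joint): Travel in m of roller_2's +x plate and pin, which slide inwards against the spring: 0 let out, 0.017 fully squeezed (5 N to start, 9 N at the end; a pinch of 15 to 25 N on the plates holds it). Squeezed it measures 51 mm over the plates, 98 mm over the tips, with the midpoint at x = -8.5 mm of the roller. About 0.001 when seated.
- roller_3: Loose spring-loaded roller, about 140 g (may be absent): steel tube of 34 mm diameter, two black eight-sided end plates 48 mm across flats, 4 mm thick, a round-tipped 9 mm pin sticking 23.5 mm out of each. Axis = x axis; origin on it, midway between the tips when let out: plates' outer faces at x = +-34 mm, tips at +-57.5 mm. Lies on the desk with its axis 24 mm up; seated, 33 to 36 mm up, tube top 50-53 mm, plate top 57-62 mm.
- plunger_3 (a joint): Travel in m of roller_3's +x plate and pin, which slide inwards against the spring: 0 let out, 0.017 fully squeezed (5 N to start, 9 N at the end; a pinch of 15 to 25 N on the plates holds it). Squeezed it measures 51 mm over the plates, 98 mm over the tips, with the midpoint at x = -8.5 mm of the roller. About 0.001 when seated.
- short_block: Loose brown wood block, 45 x 100 x 32 mm (x, y, z), the shorter of the two. Origin: centre of its underside; its y axis is its length. Lies flat.
- long_block: Loose brown wood block, 38 x 120 x 30 mm (x, y, z), the longer of the two. Origin: centre of its underside; its y axis is its length. Lies flat.
- tape_measure: Bystander: yellow tape measure, 34 x 94 x 62 mm, standing. Origin under its centre.
- black_tape: Bystander: roll of black tape, 64 mm across, 19 mm high, lying. Origin under its centre.
- glue_bottle: Bystander: white glue bottle with blue nozzle, 42 x 58 x 172 mm, upright. Origin under its centre.
- pill_bottle: Bystander: small orange bottle with red cap, 40 x 40 x 68 mm, upright. Origin under its centre.

How it is judged:
By the outcome, as a careful person would: the job done as asked, in the order asked, and still so for the second after the job is handed in, with the robot touching nothing.
Of roller_1, roller_2, roller_3 only 2 to 3 are there at a start; the rules pass over those that are not, and their reading is None.
At some moment in a run one of roller_1, roller_2, roller_3, short_block, long_block may be knocked a few centimetres aside while the robot is not near it.
It also fails if it takes over 210 s, if anything falls off the work surface, if the arm or the gripper's body presses on something with over 40 N, if the wrist force passes 120 N, or if a joint passes its speed limit or range.

## Working session

There is one attempt and no reset: what is moved stays moved. The work goes in short steps, Python scripts to look and compute and a tool call to move; the robot and the scene stay as the last step left them, time stands still between calls to the robot, and variables do not carry over. Pictures are saved under pics/ and viewed, at most 14 in all, crops included, and the job is handed in when it is done.

Besides the shell and the picture viewer there is one more tool, called after "Request:" as name(argument=value, ...), one argument or row to a line, values as JSON. apply_moves: Moves the arm, as the interface text tells. Its arguments: {"type":"object","properties":{"rows":{"type":"array","items":{"type":"array","items":{"type":"number"}}},"claw":{"type":"number"},"newtons":{"type":"number"}},"required":["rows"]}

```bash
mkdir -p pics; ls
python3 - <<'E'
from bench import r
import cv2
o=r.get_obs()
print({k:o[k] for k in ('clock','tcp_pos','orientation','grip_width')})
for n in ("top","side"):
    p=r.grab_frame(n); cv2.imwrite(f"pics/{n}0.png",p["pixels"][:,:,::-1])
    print(n,p.keys(),p["intrinsics"],p["eye"],p["attitude"])
E
```

```text
pics
{'clock': 0.0, 'tcp_pos': array([ 0.2361645 , -0.631716  ,  0.23033439]), 'orientation': array([-3.08973802e+00, -5.58672908e-01,  7.27240279e-04]), 'grip_width': 0.08523380644014199}
top dict_keys(['pixels', 'intrinsics', 'eye', 'attitude', 'shot']) [[350.9934176    0.         254.165442  ]
 [  0.         350.9934176  193.14270482]
 [  0.           0.           1.        ]] [0.3701159  0.05018606 1.19550844] [ 0.1182935  -0.10746528 -1.5916964 ]
side dict_keys(['pixels', 'intrinsics', 'eye', 'attitude', 'shot']) [[455.48155203   0.         257.53068713]
 [  0.         455.48155203 188.20615556]
 [  0.           0.           1.        ]] [0.684324   0.68522086 1.12411459] [0.07948401 0.76992589 2.78680727]
```

View pics/top0.png

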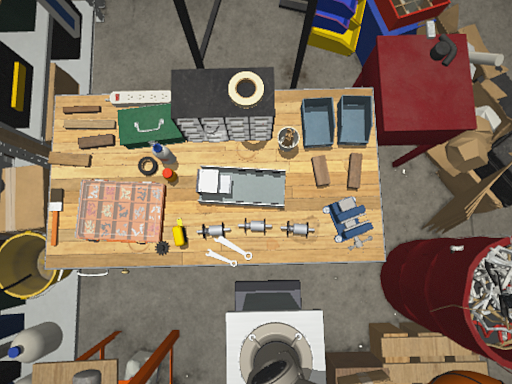

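View pics/side0.png

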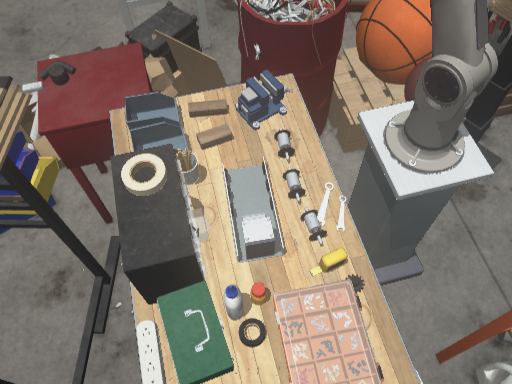

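The top view shows three rollers near (214,230), (255,226) and (297,229). The track is at (240,187) with its guard at the left, and the blocks are at (320,170) and (355,170). Next I localise them all.

```bash
cat > h.py <<'E'
import numpy as np, cv2
from bench import r
from scipy.spatial.transform import Rotation as R
def ray(p,px):
    d=np.linalg.inv(p["intrinsics"])@[px[0],px[1],1.]
    return np.array(p["eye"]), R.from_rotvec(p["attitude"]).as_matrix()@(d*[1,-1,-1])
def onz(p,px,z):
    e,d=ray(p,px); return e+d*(z-e[2])/d[2]
def px(p,X):
    c=R.from_rotvec(p["attitude"]).as_matrix().T@(np.array(X)-p["eye"]); c=c*[1,-1,-1]
    q=p["intrinsics"]@c; return q[:2]/q[2]
def tri(obs):  # [(pic,px)...] least squares
    A=np.zeros((3,3));b=np.zeros(3)
    for p,x in obs:
        e,d=ray(p,x); d/=np.linalg.norm(d); M=np.eye(3)-np.outer(d,d); A+=M;b+=M@e
    return np.linalg.solve(A,b)
def plan(pos,yaw=None,rel=True):
    """numbers (scaled) for target TCP world pos (m) and yaw (rad) of tool y line (closing), tool pointing down"""
    o=r.get_obs(); R0=R.from_rotvec(o["orientation"])
    y0=R0.as_matrix()[:,1]; cur=np.arctan2(y0[1],y0[0])
    if yaw is None: yaw=cur
    yaw=cur+(yaw-cur+np.pi/2)%np.pi-np.pi/2
    y=np.array([np.cos(yaw),np.sin(yaw),0]);z=np.array([0,0,-1.]);x=np.cross(y,z)
    R1=R.from_matrix(np.c_[x,y,z])
    s=R0.inv().apply(np.array(pos)-o["tcp_pos"])/.25; t=(R0.inv()*R1).as_rotvec()/(np.pi/2)
    print("row",np.round(s,4),np.round(t,4),"curyaw",round(np.degrees(cur),2),"tcp",np.round(o["tcp_pos"],4),"t",round(o["clock"],2))
E
python3 - <<'E'
from h import *
P={n:r.grab_frame(n) for n in("top","side")}
for th,z in [("roller_1",.024),("track",0),("stop_face",.062),("bay_1",.0355),("bay_2",.0355),("bay_3",.0355),("short_block",0),("long_block",0),("tape_measure",0),("pill_bottle",0)]:
    for n,p in P.items():
        for l in r.landmark_of(p,th)[:4]:
            if l["conf"]>.2: print(th,n,round(l["conf"],2),np.round(l["point"],1),np.round(onz(p,l["point"],z)[:2],4))
for n,p in P.items():
  for th,z in [("roller_1",.03),("short_block",.032),("long_block",.03)]:
    for m in r.outline_of(p,th)[:3]:
        if m["conf"]<.2: continue
        ys,xs=np.nonzero(m["pixels"]); W=np.array([onz(p,(a,b),z)[:2] for a,b in zip(xs,ys)],np.float32)
        (c,s,a)=cv2.minAreaRect(W); bx=cv2.boxPoints((c,s,a)); e=bx[1]-bx[0],bx[2]-bx[1]; L=max(e,key=np.linalg.norm)
        print("mask",th,n,round(m["conf"],2),np.round(c,4),np.round(s,3),"longaxis deg",round(np.degrees(np.arctan2(L[1],L[0]))%180,1))
E
```

```text
roller_1 top 0.82 [252.6 227.3] [0.4246 0.0641]
roller_1 top 0.58 [296.9 228.6] [ 0.4168 -0.0828]
roller_1 top 0.51 [214.3 229.6] [0.42   0.1917]
roller_1 side 0.98 [315.2 225.6] [0.4138 0.1999]
roller_1 side 0.93 [293.6 184.2] [0.4318 0.0608]
roller_1 side 0.64 [285.4 141.4] [ 0.4118 -0.089 ]
track top 0.98 [244.3 185.4] [0.5705 0.0898]
track side 0.63 [251.1 208.7] [0.5644 0.0931]
track side 0.33 [234.5 310.9] [0.6745 0.3607]
stop_face top 0.6 [200.1 180.7] [0.5793 0.2326]
stop_face side 0.76 [257.9 244.3] [0.5794 0.2292]
bay_1 top 0.79 [258.9 187.1] [0.5576 0.0399]
bay_1 top 0.69 [240.6 182.2] [0.5757 0.1009]
bay_1 top 0.64 [272.9 188.8] [ 0.5507 -0.0068]
bay_1 side 0.66 [248.4 204.6] [0.5722 0.0976]
bay_1 side 0.62 [243.6 167.4] [ 0.556  -0.0237]
bay_1 side 0.61 [246.4 190.5] [0.5667 0.0529]
bay_2 top 0.79 [258.9 187.1] [0.5576 0.0399]
bay_2 top 0.69 [240.6 182.2] [0.5757 0.1009]
bay_2 top 0.64 [272.9 188.8] [ 0.5507 -0.0068]
bay_2 side 0.66 [248.4 204.6] [0.5722 0.0976]
bay_2 side 0.62 [243.6 167.4] [ 0.556  -0.0237]
bay_2 side 0.61 [246.4 190.5] [0.5667 0.0529]
bay_3 top 0.79 [
[... 1117 characters left out ...]
66 0.062] longaxis deg 88.6
mask long_block top 0.86 [ 0.6084 -0.2829] [0.053 0.129] longaxis deg 169.2
mask roller_1 side 0.74 [0.4206 0.2015] [0.048 0.099] longaxis deg 90.5
mask roller_1 side 0.68 [0.4338 0.0626] [0.108 0.046] longaxis deg 86.4
mask roller_1 side 0.61 [ 0.4216 -0.0798] [0.108 0.048] longaxis deg 82.9
mask short_block side 0.82 [ 0.6146 -0.1555] [0.1   0.066] longaxis deg 8.1
mask short_block side 0.6 [ 0.6126 -0.2726] [0.064 0.12 ] longaxis deg 171.5
mask short_block side 0.46 [0.5671 0.1061] [0.303 0.13 ] longaxis deg 85.0
mask long_block side 0.93 [ 0.6128 -0.2726] [0.061 0.12 ] longaxis deg 171.9
mask long_block side 0.55 [0.5661 0.1117] [0.295 0.131] longaxis deg 85.7
```

Run:
```python
from h import *
plan([.50,.03,.36],np.radians(90))
```

```text
row [ 1.9151 -2.112  -0.5147] [ 0.     -0.      0.2278] curyaw -69.5 tcp [ 0.2365 -0.6322  0.2313] t 1.5
```

Request:
apply_moves(
  rows=[
    [0.96,-1.0,-0.5,0,0,0],
    [0.96,-1.0,-0.5,0,0,0],
    [0.96,-1.0,-0.5,0,0,0],
    [0.96,-1.0,-0.5,0,0,0],
    [0.96,-1.0,-0.5,0,0,0],
  ],
  claw=1,
)

```text
clock: 2.12
tcp_pos: [0.3534, -0.3605, 0.3383]
orientation: [3.091, 0.559, 0.001]
contact_force: [0.7, -0.0, 1.5]
grip_width: 0.0855
gripper_force: 0.0
```

Request:
apply_moves(
  rows=[
    [0.96,-1.0,0,0,0,0],
    [0.96,-1.0,0,0,0,0.1],
    [0.96,-1.0,0,0,0,0.2],
    [0.96,-1.0,0,0,0,0.228],
    [0.96,-1.0,0,0,0,0.228],
  ],
)

```text
clock: 2.75
tcp_pos: [0.4741, -0.0808, 0.3378]
orientation: [3.141, -0.002, 0.002]
contact_force: [1.3, -0.6, -0.3]
grip_width: 0.0857
gripper_force: 0.0
```

Run:
```python
from h import *
plan([.50,.03,.36],np.radians(90))
p=r.grab_frame("wrist"); cv2.imwrite("pics/w1.png",p["pixels"][:,:,::-1])
print(p["eye"],R.from_rotvec(p["attitude"]).as_matrix().round(3),p["intrinsics"])
```

```text
row [ 0.103  -0.4435 -0.0891] [ 0.0003 -0.0007 -0.001 ] curyaw -90.09 tcp [ 0.4741 -0.0808  0.3378] t 2.75
[ 0.55194148 -0.08077826  0.48157715] [[-0.002  0.953  0.302]
 [-1.    -0.002  0.   ]
 [ 0.001 -0.302  0.953]] [[330.43139145   0.         250.58524014]
 [  0.         330.43139145 192.96093649]
 [  0.           0.           1.        ]]
```

View pics/w1.png

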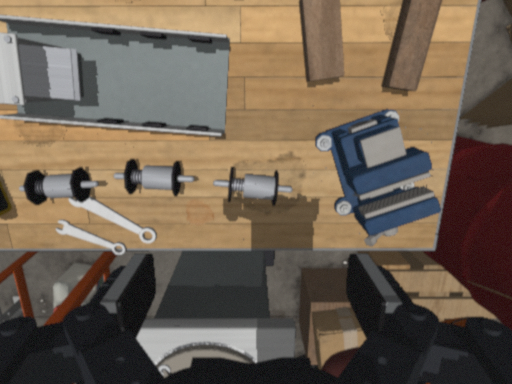

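Wrist view: the rollers are at (57,186), (155,177) and (253,185), with the springs on their left. The track is at the upper left and its cups show as black patches. I'll centre over the track for a precise pose.

Request:
apply_moves(
  rows=[
    [0.26,-0.68,0.0,0,0,0],
    [0.26,-0.68,0.0,0,0,0],
    [0.26,-0.68,0.0,0,0,0],
    [0.26,-0.68,0.0,0,0,0],
    [0.26,-0.68,0.0,0,0,0],
  ],
)

```text
clock: 3.42
tcp_pos: [0.5386, 0.0866, 0.3371]
orientation: [3.141, -0.001, -0.001]
contact_force: [0.2, -1.3, 0.2]
grip_width: 0.0856
gripper_force: 0.0
```

Run:
```python
from h import *
p=r.grab_frame("wrist"); cv2.imwrite("pics/w2.png",p["pixels"][:,:,::-1])
import pickle; pickle.dump(p,open("w2.pkl","wb"))
for th,z in [("roller_1",.024),("track",0),("stop_face",.062),("bay_1",.0355)]:
    for l in r.landmark_of(p,th)[:4]: print(th,round(l["conf"],2),np.round(l["point"],1),np.round(onz(p,l["point"],z)[:2],4))
for m in r.outline_of(p,"roller_1")[:4]:
    ys,xs=np.nonzero(m["pixels"]); W=np.array([onz(p,(a,b),.024)[:2] for a,b in zip(xs,ys)],np.float32)
    c,s,a=cv2.minAreaRect(W);print("mask",round(m["conf"],2),m["rect"],np.round(c,4),np.round(s,3),a)
# track pose fit: initial from bays, overlay
c=np.array([.5665,.093]);a=np.radians(-95)  # direction of track +y = world angle
```

```text
roller_1 0.82 [176.4 227.2] [0.4173 0.1978]
roller_1 0.67 [364.5 229.6] [ 0.413  -0.0848]
roller_1 0.56 [268.5 219.9] [0.4289 0.0599]
track 0.71 [244.4 124.7] [0.5661 0.0952]
stop_face 0.6 [134.1 122.4] [0.5756 0.2314]
bay_1 0.87 [325.7 134.8] [ 0.5564 -0.0142]
bay_1 0.8 [237.8 129. ] [0.5642 0.1034]
bay_1 0.57 [282.3 136.2] [0.5546 0.0439]
bay_1 0.38 [111.6 220.8] [0.4326 0.2885]
mask 0.93 [330.9, 208.0, 70.7, 35.3] [ 0.4186 -0.0841] [0.113 0.053] 82.53305053710938
mask 0.79 [139.4, 208.8, 76.9, 34.9] [0.4182 0.1955] [0.052 0.112] 4.385819435119629
```

View pics/w2.png

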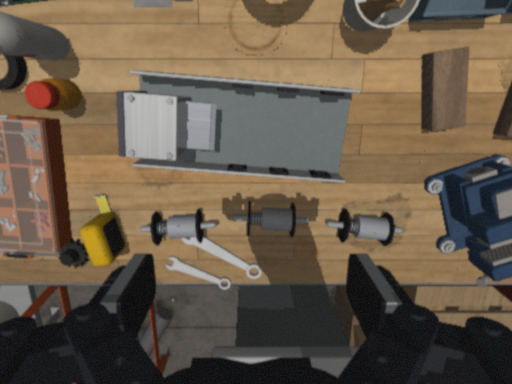

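```bash
cat > fit.py <<'E'
from h import *
from scipy.optimize import minimize
def segs():
    S=[]
    for s in(-1,1):
        S+=[((s*63,-130,45),(s*63,146,45)),((s*34,-135,95),(s*34,-75,95))]
    S+=[((-34,-75,95),(34,-75,95)),((-63,146,0),(63,146,0))]
    return [np.array(x)/1000 for x in S]
def tw(P,c,a):  # track pts -> world ; a = angle of track +x axis
    P=np.atleast_2d(P); ca,sa=np.cos(a),np.sin(a)
    return np.c_[c[0]+ca*P[:,0]-sa*P[:,1],c[1]+sa*P[:,0]+ca*P[:,1],P[:,2]]
def fit(p,c0=(.5645,.0945),a0=np.radians(175)):
    g=cv2.cvtColor(p["pixels"],cv2.COLOR_RGB2GRAY); E=cv2.Canny(g,50,120)
    D=cv2.distanceTransform(255-E,cv2.DIST_L2,5)
    Q=np.vstack([s[0]+(s[1]-s[0])*np.linspace(0,1,40)[:,None] for s in segs()])
    def cost(v):
        u=np.array([px(p,X) for X in tw(Q,v[:2],v[2])])
        d=cv2.remap(D,u[None].astype(np.float32)[...,0],u[None].astype(np.float32)[...,1],1)
        return np.minimum(d,5).mean()
    best=min((minimize(cost,[c0[0]+dx,c0[1]+dy,a0+da],method="Nelder-Mead",options=dict(initial_simplex=None,xatol=1e-4,fatol=1e-4)) for dx in(-.004,0,.004) for dy in(-.004,0,.004) for da in(-.02,0,.02)),key=lambda q:q.fun)
    return best.x,best.fun
if __name__=="__main__":
    import pickle
    p=pickle.load(open("w2.pkl","rb")); v,f=fit(p); print(v[:2].round(4),np.degrees(v[2]).round(2),f)
    im=cv2.resize(p["pixels"][:,:,::-1],None,fx=3,fy=3,interpolation=cv2.INTER_CUBIC)
    for s in segs():
        u=[tuple(int(k) for k in 3*px(p,X)+1) for X in tw(s,v[:2],v[2])]; cv2.line(im,u[0],u[1],(0,0,255),1)
    for b in(-.004,.054,.112):
        for s in(-.052,.052):
            u=[3*px(p,X)+1 for X in tw([[s,b-.013,.045],[s,b+.013,.045],[np.sign(s)*.06,b+.013,.045],[np.sign(s)*.06,b-.013,.045]],v[:2],v[2])]
            cv2.polylines(im,[np.int32(u)],True,(0,255,0),1)
    cv2.imwrite("pics/w2o.png",im[150:600,330:1120])
    for t in ("top","side"):
        q=r.grab_frame(t); v,f=fit(q); print(t,v[:2].round(4),np.degrees(v[2]).round(2),f)
E
python3 fit.py
```

```text
[0.5655 0.0977] 175.9 1.6456974744796753
top [0.6024 0.1101] 198.89 1.4064685106277466
side [0.5667 0.0982] 175.27 0.8231987357139587
```

View pics/w2o.png

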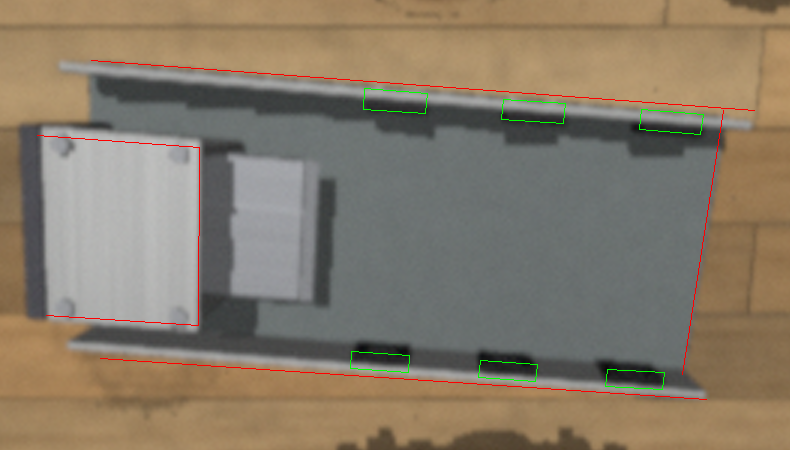

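Overlay: the rails are narrower than I assumed (roughly ±57 to ±61), so the fit is biased. I'll compute from picked rail-end points instead: upper (60,66) to (752,125), lower (70,346) to (703,394).

Run:
```python
from h import *
import pickle; p=pickle.load(open("w2.pkl","rb"))
def w(u,z): return onz(p,((u[0]+330-1)/3,(u[1]+150-1)/3),z)[:2]
A,B,C,D=[w(u,.045) for u in((60,66),(752,125),(70,346),(703,394))]
for n,x in zip("ABCD",(A,B,C,D)):print(n,x.round(4))
print(np.linalg.norm(A-B),np.linalg.norm(C-D),np.linalg.norm(A-C),np.linalg.norm(B-D))
for d in(B-A,D-C): print(np.degrees(np.arctan2(d[1],d[0])))
print("mid",(A+B+C+D)/4)
G=[w(u,.095) for u in((42,127),(200,143),(44,319),(200,330))]
for x in G:print(x.round(4))
```

```text
A [0.6357 0.2361]
B [ 0.6121 -0.052 ]
C [0.5175 0.2449]
D [ 0.4948 -0.0414]
0.28912614648015933 0.2871682908014355 0.11847300285602673 0.11778983376384823
-94.68482076338908
-94.54829017685499
mid [0.56502129 0.09690015]
[0.6122 0.2281]
[0.6064 0.1697]
[0.5398 0.2358]
[0.5353 0.1746]
```

Run:
```python
from h import *
plan([.428,.060,.18])
```

```text
row [-0.4427  0.1076  0.6299] [ 0.0001 -0.0002  0.    ] curyaw -90.08 tcp [0.5387 0.0868 0.3375] t 3.83
```

Request:
apply_moves(
  rows=[
    [-0.44,0.11,0.63,0,0,0],
    [-0.44,0.11,0.63,0,0,0],
    [-0.44,0.11,0.63,0,0,0],
    [-0.44,0.11,0.63,0,0,0],
    [-0.44,0.11,0.63,0,0,0],
  ],
)

```text
clock: 4.45
tcp_pos: [0.4294, 0.06, 0.1804]
orientation: [-3.141, 0.001, -0.001]
contact_force: [0.8, 0.0, 0.3]
grip_width: 0.0854
gripper_force: 0.0
```

```bash
cat > look.py <<'E'
from h import *
import sys
def look(name,zoom=None):
    p=r.grab_frame("wrist")
    if name: cv2.imwrite(f"pics/{name}.png",p["pixels"][:,:,::-1])
    for l in r.landmark_of(p,"roller_1")[:3]: print("lm",round(l["conf"],2),np.round(l["point"],1),np.round(onz(p,l["point"],.024)[:2],4))
    for m in r.outline_of(p,"roller_1")[:3]:
        if m["conf"]<.4: continue
        ys,xs=np.nonzero(m["pixels"]); W=np.array([onz(p,(a,b),.024)[:2] for a,b in zip(xs,ys)])
        c=W.mean(0); u=np.linalg.svd(W-c,full_matrices=False)[2][0]; t=(W-c)@u
        ends=[W[t<t.min()+.012].mean(0),W[t>t.max()-.012].mean(0)]; d=ends[1]-ends[0]
        print("mask",round(m["conf"],2),"c",c.round(4),"len",np.ptp(t).round(4),"pins",np.round(ends,4).tolist(),"mid",np.mean(ends,0).round(4),"ang",np.degrees(np.arctan2(d[1],d[0])).round(2)%180)
if __name__=="__main__": look(sys.argv[1] if len(sys.argv)>1 else None)
E
python3 look.py w3; python3 -c "
from h import *
print(r.get_obs()['tcp_pos'])"
```

```text
lm 0.91 [107.5 189.2] [0.416 0.196]
lm 0.86 [408.2 189.4] [ 0.4155 -0.0896]
lm 0.8 [254.6 175.2] [0.4296 0.0564]
mask 0.84 c [0.4187 0.1984] len 0.1137 pins [[0.4221, 0.1461], [0.4117, 0.2449]] mid [0.4169 0.1955] ang 96.0
mask 0.67 c [ 0.4176 -0.0875] len 0.1157 pins [[0.4231, -0.0333], [0.4098, -0.1336]] mid [ 0.4165 -0.0835] ang 82.48
mask 0.57 c [0.4315 0.0555] len 0.1135 pins [[0.4342, 0.1077], [0.4288, 0.0067]] mid [0.4315 0.0572] ang 86.95
[0.43095925 0.0606507  0.18139248]
```

View pics/w3.png

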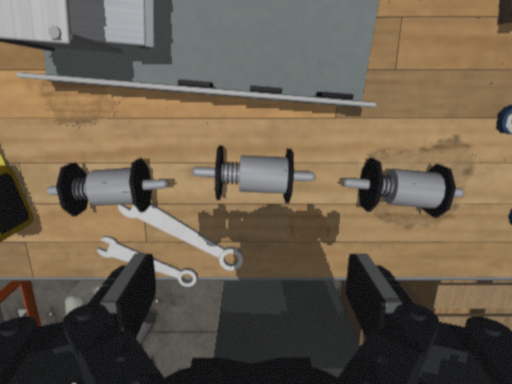

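Middle roller: pin tips at (194,172) and (314,176.5), so the centre is about (0.4305, 0.0572) and the axis about 87.5°. I'll align over it and descend.

Run:
```python
from h import *
plan([.4305,.0572,.0285],np.radians(87.5))
```

```text
row [-0.004   0.0144  0.6115] [-0.0007 -0.0023  0.0275] curyaw -90.03 tcp [0.431  0.0607 0.1814] t 4.6
```

Request:
apply_moves(
  rows=[
    [-0.004,0.0144,0.2,-0.0007,-0.0023,0.0275],
    [-0.004,0.0144,0.4,-0.0007,-0.0023,0.0275],
    [-0.004,0.0144,0.55,-0.0007,-0.0023,0.0275],
    [-0.004,0.0144,0.61,-0.0007,-0.0023,0.0275],
    [-0.004,0.0144,0.61,-0.0007,-0.0023,0.0275],
  ],
)

```text
clock: 5.22
tcp_pos: [0.4285, 0.0567, 0.0275]
orientation: [3.14, -0.068, -0.006]
contact_force: [0.3, -0.5, -0.9]
grip_width: 0.0854
gripper_force: 0.0
```

Run:
```python
from h import *
plan([.4305,.0572,.0285],np.radians(87.5))
p=r.grab_frame("wrist"); cv2.imwrite("pics/w4.png",p["pixels"][:,:,::-1])
```

```text
row [ 0.008  -0.0024 -0.0042] [0.0007 0.0022 0.0001] curyaw -92.49 tcp [0.4285 0.0567 0.0275] t 5.22
```

View pics/w4.png

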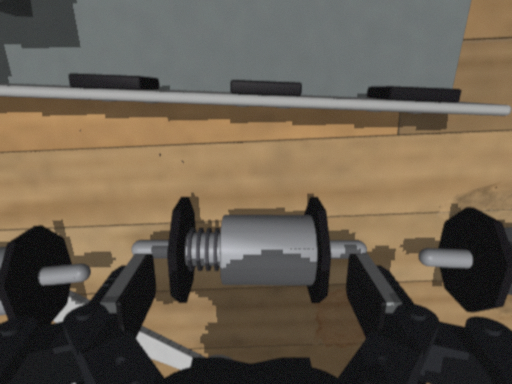

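Run:
```python
from h import *
p=r.grab_frame("wrist"); o=r.get_obs(); Q=R.from_rotvec(o["orientation"])
for x in(-.011,0,.011):
    print(x,[px(p,o["tcp_pos"]+Q.apply([x,s*.0427,-.013])).round(0).tolist() for s in(-1,1)])
for z in(.024,.048): print("axis pt at tcp",z,px(p,[*o["tcp_pos"][:2],z]).round(0))
for l in r.landmark_of(p,"roller_1")[:2]: print(l["conf"],np.round(l["point"],1),onz(p,l["point"],.024).round(4))
# pin tips: hand-picked
for u in((134,247),(365,247)): print(onz(p,u,.024).round(4))
```

```text
-0.011 [[157.0, 292.0], [344.0, 291.0]]
0 [[155.0, 270.0], [346.0, 270.0]]
0.011 [[153.0, 248.0], [349.0, 248.0]]
axis pt at tcp 0.024 [251. 252.]
axis pt at tcp 0.048 [251. 278.]
0.85 [249.  251.7] [0.4292 0.0576 0.024 ]
[0.4343 0.1144 0.024 ]
[4.292e-01 1.000e-04 2.400e-02]
```

Request:
apply_moves(
  rows=[
    [0.013,-0.002,-0.004,0,0.002,0],
    [0.013,-0.002,-0.004,0,0.002,0],
    [0.013,-0.002,-0.004,0,0.002,0],
  ],
)

```text
clock: 5.75
tcp_pos: [0.4312, 0.0567, 0.0287]
orientation: [3.14, -0.069, 0.0]
contact_force: [-1.2, -0.2, 0.5]
grip_width: 0.0853
gripper_force: 0.0
```

Request:
apply_moves(
  rows=[
    [0,0,0,0,0,0],
    [0,0,0,0,0,0],
    [0,0,0,0,0,0],
    [0,0,0,0,0,0],
    [0,0,0,0,0,0],
  ],
  claw=0.5,
  newtons=22,
)

```text
clock: 6.38
tcp_pos: [0.4329, 0.0576, 0.0297]
orientation: [3.141, -0.068, 0.005]
contact_force: [-1.2, 0.1, 15.4]
grip_width: 0.0505
gripper_force: 23.3
```

Request:
apply_moves(
  rows=[
    [0,0,0,0,0,0],
    [0,0,0,0,0,0],
    [0,0,0,0,0,0],
  ],
)

```text
clock: 6.75
tcp_pos: [0.4329, 0.0576, 0.0297]
orientation: [3.141, -0.068, 0.005]
contact_force: [-1.3, 0.8, 16.8]
grip_width: 0.0505
gripper_force: 23.3
```

Run:
```python
from h import *
plan([.5,.10,.14],np.radians(-4.6))
p=r.grab_frame("wrist"); cv2.imwrite("pics/w5.png",p["pixels"][:,:,::-1])
```

```text
row [ 0.2624 -0.1811 -0.4402] [ 0.0017 -0.0016 -0.9764] curyaw -92.47 tcp [0.4329 0.0576 0.0297] t 6.75
```

View pics/w5.png

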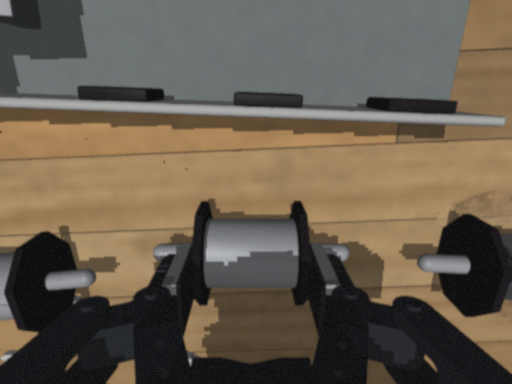

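Request:
apply_moves(
  rows=[
    [0,0,-0.24,0,0,0],
    [0,0,-0.48,0,0,0],
    [0,0,-0.48,0,0,-0.11],
    [0,0,-0.48,0,0,-0.22],
    [0,0,-0.48,0,0,-0.33],
  ],
)

```text
clock: 7.42
tcp_pos: [0.4306, 0.0566, 0.1483]
orientation: [3.05, 0.747, -0.002]
contact_force: [-0.9, -1.0, -2.1]
grip_width: 0.0499
gripper_force: 25.7
```

Request:
apply_moves(
  rows=[
    [0,0,0,0,0,-0.11],
    [0,0,0,0,0,-0.22],
    [0,0,0,0,0,-0.33],
    [0,0,0,0,0,-0.44],
    [0,0,0,0,0,-0.55],
  ],
)

```text
clock: 8.05
tcp_pos: [0.4305, 0.0567, 0.148]
orientation: [2.458, 1.956, -0.003]
contact_force: [0.1, 0.5, -1.5]
grip_width: 0.0499
gripper_force: 25.7
```

Run:
```python
from h import *
o=r.get_obs(); print(o["grip_width"],o["gripper_force"])
plan([.5653,.1009,.13],np.radians(-4.6))
p=r.grab_frame("side")
for l in r.landmark_of(p,"roller_1")[:3]: print(l["conf"],np.round(l["point"],1),onz(p,l["point"],o["tcp_pos"][2]-.005).round(4))
```

```text
0.049932196143528326 25.69805773351547
row [0.2934 0.4858 0.0711] [-0.0007  0.001  -0.093 ] curyaw -12.97 tcp [0.4305 0.0567 0.148 ] t 8.05
0.98 [314.8 225.1] [0.4436 0.2509 0.143 ]
0.66 [285.9 139.9] [ 0.4386 -0.0097  0.143 ]
0.62 [299.  158.7] [0.4229 0.0576 0.143 ]
```

Request:
apply_moves(
  rows=[
    [0.29,0.485,0,0,0,-0.093],
    [0.29,0.485,0,0,0,-0.093],
    [0.293,0.486,0,0,0,-0.093],
    [0.2934,0.4858,0.1,0,0,-0.093],
    [0.2934,0.4858,0.15,0,0,-0.093],
  ],
)

```text
clock: 8.78
tcp_pos: [0.5651, 0.1, 0.109]
orientation: [-2.317, -2.12, 0.006]
contact_force: [-1.3, -0.5, -1.6]
grip_width: 0.0504
gripper_force: 25.7
```

Run:
```python
from h import *
plan([.5653,.1009,.04],np.radians(-4.6))
p=r.grab_frame("wrist"); cv2.imwrite("pics/w6.png",p["pixels"][:,:,::-1])
import pickle; pickle.dump((p,r.get_obs()),open("w6.pkl","wb"))
```

```text
row [0.0044 0.0013 0.2762] [-0.0018  0.0013 -0.0054] curyaw -5.08 tcp [0.5651 0.1    0.109 ] t 8.78
```

View pics/w6.png

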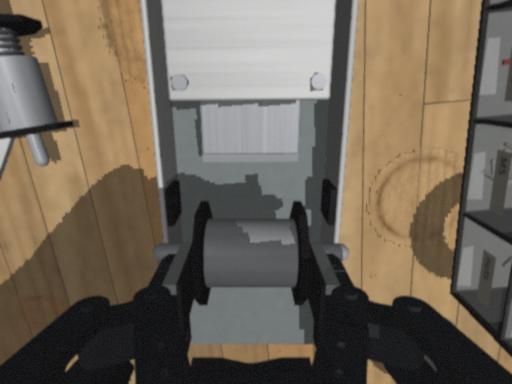

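Run:
```python
from h import *
import pickle; p,o=pickle.load(open("w6.pkl","rb"))
L=[onz(p,u,.045) for u in((176,180),(182,222),(332,178),(325,222))]  # inner-face top edge ends, far and near
print(np.round(L,4)[:,:2]); L=np.array(L)
a=np.radians(-4.6)
c=L.mean(0); print("bay1 cup centre",c[:2].round(4)); print("width",np.linalg.norm((L[0]+L[1]-L[2]-L[3])/2))
for u in((160,252),(345,252)): print("tip",onz(p,u,o["tcp_pos"][2]-.005)[:2].round(4))
print("pred",px(p,[.5653-.052*np.cos(a),.1009-.052*np.sin(a),.045]),px(p,[.5653+.052*np.cos(a),.1009+.052*np.sin(a),.045]))
print("guard edge mid",onz(p,(249,99),.095)[:2].round(4))
```

```text
[[0.5186 0.1245]
 [0.518  0.0948]
 [0.6199 0.1168]
 [0.6147 0.0862]]
bay1 cup centre [0.5678 0.1056]
width 0.09933996260835722
tip [0.5197 0.1027]
tip [0.6127 0.0945]
pred [173.00287172 208.42404952] [328.30755979 207.21903205]
guard edge mid [0.5711 0.1725]
```

Run:
```python
from h import *
import pickle; p,o=pickle.load(open("w6.pkl","rb"))
g=p["pixels"].max(2).astype(int)
for s,c0,c1 in(("L",160,190),("R",315,345)):
    print(s); 
    for rr in (184,192,200,208,216): 
        print(rr,[c for c in range(c0,c1) if g[rr,c]<45])
    for c in ((170,174,178) if s=="L" else (325,329,333)): print("col",c,[q for q in range(160,240) if g[q,c]<45])
from fit import tw
for b in(-.004,):
    for z in(.045,.02):
        for sx in(-.052,-.057,.052,.057):
            print(z,sx,[px(p,tw([[sx,b+d,z]],(.565,.0969),np.radians(175.4))[0]).round(1).tolist() for d in(-.013,.013)])
```

```text
L
184 [169, 170, 171, 172, 173, 174, 175, 176, 177, 178, 179]
192 [165, 166, 167, 168, 169, 170, 171, 172, 173, 174, 175, 176, 177, 178, 179]
200 [166, 167, 168, 169, 170, 171, 172, 173, 174, 175, 176, 177, 178, 179, 180]
208 [166, 167, 168, 169, 170, 171, 172, 173, 174, 175, 176, 177, 178, 179, 180]
216 [167, 168, 169, 170, 171, 172, 173, 174, 175, 176, 177, 178, 179]
col 170 [183, 184, 185, 186, 187, 188, 189, 190, 191, 192, 193, 194, 195, 196, 197, 198, 199, 200, 201, 202, 203, 204, 205, 206, 207, 208, 209, 210, 211, 212, 213, 214, 215, 216, 217, 218, 219, 220, 221, 222, 223, 224, 225, 226]
col 174 [180, 181, 182, 183, 184, 185, 186, 187, 188, 189, 190, 191, 192, 193, 194, 195, 196, 197, 198, 199, 200, 201, 202, 203, 204, 205, 206, 207, 208, 209, 210, 211, 212, 213, 214, 215, 216, 217, 218, 219, 220, 221, 222, 223, 224, 225]
col 178 [181, 182, 183, 184, 185, 186, 187, 188, 189, 190, 191, 192, 193, 194, 195, 196, 197, 198, 199, 200, 201, 202, 203, 204, 205, 206, 207, 208, 209, 210, 211, 212, 213, 214, 215, 216, 217, 218]
R
184 [322, 323, 324, 325, 326, 327, 328, 329, 330, 331, 332]
[... 617 characters left out ...]
, 199, 200, 201, 202, 203, 204, 205, 206, 207, 208, 209, 210, 211, 212, 213, 214, 215, 216, 217, 218, 219, 220, 221, 222, 223, 224]
col 333 [185, 186, 187, 188, 189, 190, 191, 192, 193, 194, 195, 196, 197, 198, 199, 200, 201, 202, 203, 204, 205, 206, 207, 208, 209, 210, 211, 212, 213, 214, 215, 216, 217, 218, 219, 220, 221, 222, 223, 224]
0.045 -0.052 [[329.6, 188.7], [327.1, 225.2]]
0.045 -0.057 [[337.2, 188.6], [334.5, 225.1]]
0.045 0.052 [[171.4, 189.9], [174.6, 226.3]]
0.045 0.057 [[163.9, 190.0], [167.3, 226.4]]
0.02 -0.052 [[321.9, 178.6], [319.9, 211.9]]
0.02 -0.057 [[328.7, 178.5], [326.5, 211.9]]
0.02 0.052 [[179.3, 179.8], [181.9, 213.0]]
0.02 0.057 [[172.5, 179.8], [175.3, 213.0]]
```

Run:
```python
from h import *
plan([.5653,.1022,.060],np.radians(-4.6))
```

```text
row [0.0111 0.004  0.1916] [-0.0028  0.0016 -0.0049] curyaw -5.05 tcp [0.5643 0.0996 0.1079] t 8.82
```

Request:
apply_moves(
  rows=[
    [0.011,0.004,0.0,-0.003,0.002,-0.005],
    [0.011,0.004,0.06,-0.003,0.002,-0.005],
    [0.011,0.004,0.12,-0.003,0.002,-0.005],
    [0.011,0.004,0.18,-0.003,0.002,-0.005],
    [0.011,0.004,0.18,-0.003,0.002,-0.005],
  ],
)

```text
clock: 9.45
tcp_pos: [0.5661, 0.1025, 0.064]
orientation: [2.306, 2.133, 0.003]
contact_force: [0.3, 0.2, -1.1]
grip_width: 0.0501
gripper_force: 25.7
```

Run:
```python
from h import *
r.grab_frame("wrist")
plan([.5653,.1022,.0412],np.radians(-4.6))
```

```text
row [-0.003  -0.0059  0.0947] [ 0.0018 -0.001   0.0015] curyaw -4.47 tcp [0.5667 0.1028 0.0649] t 9.5
```

Request:
apply_moves(
  rows=[
    [-0.001,-0.004,0.03,0,0,0],
    [-0.001,-0.004,0.06,0,0,0],
    [-0.001,-0.004,0.06,0,0,0],
    [-0.001,-0.004,0.06,0,0,0],
    [-0.001,-0.004,0.06,0,0,0],
  ],
)

```text
clock: 10.12
tcp_pos: [0.5665, 0.1028, 0.051]
orientation: [2.305, 2.132, 0.008]
contact_force: [-0.4, -0.1, -1.3]
grip_width: 0.0499
gripper_force: 25.7
```

Run:
```python
from h import *
for i in range(3):
    r.grab_frame("wrist")
    plan([.5653,.1022,.0412],np.radians(-4.6))
```

```text
row [-0.0027 -0.0049  0.039 ] [ 0.0031 -0.0013  0.0014] curyaw -4.48 tcp [0.5665 0.1028 0.051 ] t 10.18
row [-0.0027 -0.0047  0.0389] [ 0.003  -0.0013  0.0014] curyaw -4.47 tcp [0.5665 0.1028 0.0509] t 10.22
row [-0.0027 -0.0046  0.0387] [ 0.003  -0.0013  0.0014] curyaw -4.48 tcp [0.5664 0.1028 0.0509] t 10.28
```

Settled. I'll make the final lowering.

Request:
apply_moves(
  rows=[
    [-0.003,-0.005,0.01,0.003,0,0],
    [-0.003,-0.005,0.025,0.003,0,0],
    [-0.003,-0.005,0.04,0.003,0,0],
    [-0.003,-0.005,0.04,0.003,0,0],
    [-0.003,-0.005,0.04,0.003,0,0],
  ],
)

```text
clock: 10.9
tcp_pos: [0.565, 0.1022, 0.0407]
orientation: [-2.305, -2.132, -0.002]
contact_force: [0.1, 0.8, -0.8]
grip_width: 0.0503
gripper_force: 25.7
```

Run:
```python
from h import *
plan([.5653,.1022,.0412],np.radians(-4.6))
p=r.grab_frame("wrist"); cv2.imwrite("pics/w7.png",p["pixels"][150:330,130:370,::-1].repeat(3,0).repeat(3,1))
```

```text
row [ 0.0003  0.001  -0.0022] [-0.0003 -0.0012  0.0015] curyaw -4.47 tcp [0.565  0.1022 0.0407] t 10.9
```

View pics/w7.png

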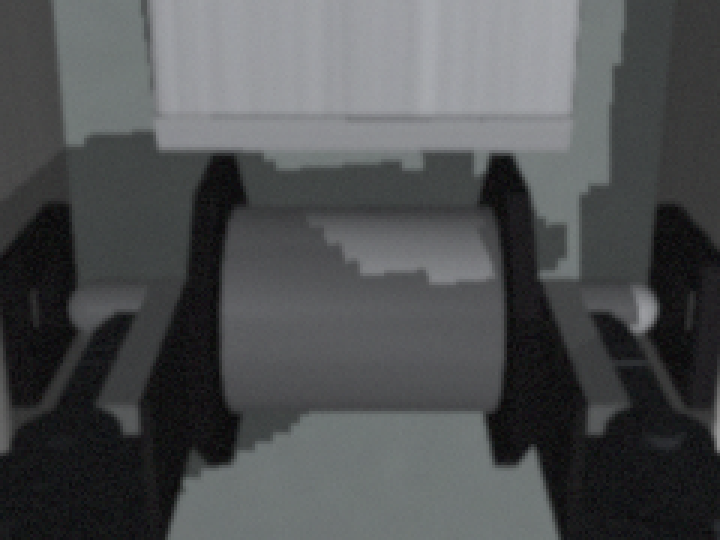

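The crop shows both pins level with their pockets (left pocket at (37,310), right at (690,310), pins at row 308), with no contact force. Releasing.

Request:
apply_moves(
  rows=[
    [0,0,0,0,0,0],
    [0,0,0,0,0,0],
    [0,0,0,0,0,0],
    [0,0,0,0,0,0],
    [0,0,0,0,0,0],
  ],
  claw=0.86,
)

```text
clock: 11.58
tcp_pos: [0.5651, 0.1021, 0.0407]
orientation: [-2.305, -2.132, -0.002]
contact_force: [0.1, 0.4, -0.2]
grip_width: 0.0733
gripper_force: 0.0
```

Request:
apply_moves(
  rows=[
    [0,0,-0.03,0,0,0],
    [0,0,-0.1,0,0,0],
    [0,0,-0.25,0,0,0],
    [0,0,-0.5,0,0,0],
    [0,0,-0.7,0,0,0],
  ],
)

```text
clock: 12.2
tcp_pos: [0.5653, 0.1023, 0.2194]
orientation: [-2.305, -2.133, -0.005]
contact_force: [1.4, 0.2, 0.3]
grip_width: 0.0734
gripper_force: 0.0
```

Run:
```python
from h import *
from fit import tw
p=r.grab_frame("wrist"); plan([.418,.1955,.20],np.radians(96)); 
for m in r.outline_of(p,"roller_1")[:4]: print(round(m["conf"],2),np.round(m["rect"]),onz(p,np.array(m["rect"][:2])+np.array(m["rect"][2:])/2,.035)[:2].round(4))
for l in r.landmark_of(p,"roller_1")[:4]: print("lm",l["conf"],np.round(l["point"]),onz(p,l["point"],.035)[:2].round(4),onz(p,l["point"],.024)[:2].round(4))
q=r.grab_frame("side")
for l in r.landmark_of(q,"roller_1")[:4]: print("side",l["conf"],np.round(l["point"]),onz(q,l["point"],.035)[:2].round(4),onz(q,l["point"],.024)[:2].round(4))
cv2.imwrite("pics/w8.png",p["pixels"][:,:,::-1])
```

```text
row [ 0.3183 -0.6292  0.0987] [ 0.0035 -0.0075  0.8841] curyaw -4.43 tcp [0.5684 0.1039 0.226 ] t 12.25
0.77 [ 50.  19.  76. 124.] [0.4201 0.1977]
0.65 [198. 148. 107.  46.] [0.5667 0.0989]
lm 0.92 [250. 172.] [0.5652 0.0984] [0.565  0.0957]
lm 0.69 [93. 84.] [0.424  0.1947] [0.4191 0.1952]
lm 0.48 [143. 321.] [ 0.4243 -0.0725] [ 0.4193 -0.0809]
side 0.91 [283. 141.] [ 0.4217 -0.0832] [ 0.419 -0.091]
side 0.89 [249. 204.] [0.5697 0.0977] [0.5685 0.0917]
side 0.72 [316. 225.] [0.4134 0.2047] [0.4107 0.1998]
```

View pics/w8.png

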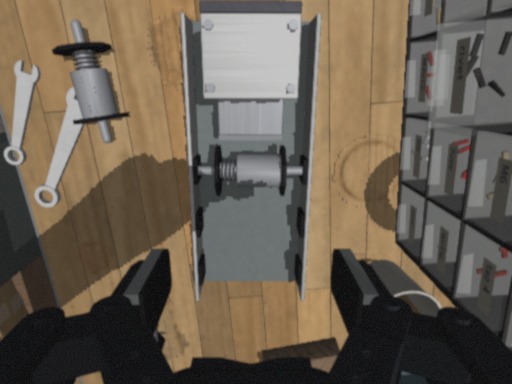

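Roller 1 is seated in bay_1: its pins run from (197,170) to (305,170), into the cups. Next is the left roller.

Request:
apply_moves(
  rows=[
    [0.08,-0.16,0.0,0,-0.005,0.11],
    [0.16,-0.31,0.0,0,-0.005,0.22],
    [0.24,-0.47,0.0,0,-0.005,0.33],
    [0.318,-0.629,0.0,0,-0.005,0.44],
    [0.318,-0.629,0.1,0,-0.005,0.55],
  ],
  claw=1,
)

```text
clock: 13.08
tcp_pos: [0.4122, 0.1952, 0.1911]
orientation: [2.985, 0.969, -0.006]
contact_force: [1.2, -0.5, -0.5]
grip_width: 0.0855
gripper_force: 0.0
```

Request:
apply_moves(
  rows=[
    [0,0,0,0,0,0.11],
    [0,0,0.06,0,0,0.22],
    [0,0,0.06,0,0,0.33],
    [0,0,0.06,0,0,0.334],
    [0,0,0.06,0,0,0.334],
  ],
)

```text
clock: 13.7
tcp_pos: [0.4141, 0.1931, 0.1755]
orientation: [3.132, 0.169, -0.008]
contact_force: [-1.2, -0.3, -0.3]
grip_width: 0.0852
gripper_force: 0.0
```

```bash
python3 look.py; python3 -c "
from h import *
plan([.417,.1955,.0295],np.radians(96))"
```

```text
lm 0.68 [247.4 173. ] [0.4164 0.1956]
mask 0.85 c [ 0.4187 -0.0446] len 0.054 pins [[0.4365, -0.0405], [0.3999, -0.0555]] mid [ 0.4182 -0.048 ] ang 22.30000000000001
mask 0.7 c [0.5468 0.0971] len 0.0586 pins [[0.5653, 0.0901], [0.522, 0.1001]] mid [0.5437 0.0951] ang 167.06
mask 0.67 c [0.4189 0.1939] len 0.115 pins [[0.4154, 0.2463], [0.422, 0.1444]] mid [0.4187 0.1953] ang 93.74
row [ 0.0141 -0.0107  0.5852] [0.0027 0.003  0.0006] curyaw -83.95 tcp [0.4144 0.1932 0.1758] t 13.85
```

Request:
apply_moves(
  rows=[
    [0.02,-0.0096,0.15,0.002,0.003,0.017],
    [0.02,-0.0096,0.3,0.002,0.003,0.017],
    [0.02,-0.0096,0.45,0.002,0.003,0.017],
    [0.02,-0.0096,0.57,0.002,0.003,0.017],
    [0.02,-0.0096,0.58,0.002,0.003,0.017],
  ],
)

```text
clock: 14.48
tcp_pos: [0.4173, 0.1948, 0.0294]
orientation: [3.137, 0.123, -0.005]
contact_force: [-0.2, 0.8, -0.3]
grip_width: 0.0855
gripper_force: 0.0
```

```bash
python3 look.py w9; python3 -c "
from h import *
plan([.4187,.1954,.0295],np.radians(94.5))"
```

```text
lm 0.97 [251.3 252.5] [0.4165 0.1944]
mask 0.89 c [0.5298 0.1061] len 0.0357 pins [[0.533, 0.1169], [0.5231, 0.0979]] mid [0.5281 0.1074] ang 62.64
mask 0.64 c [0.4177 0.1939] len 0.1149 pins [[0.4159, 0.2462], [0.422, 0.1452]] mid [0.419  0.1957] ang 93.49
row [-0.0024  0.0017  0.0091] [ 0.0004 -0.001  -0.0006] curyaw -85.55 tcp [0.4193 0.1959 0.0318] t 14.62
```

Request:
apply_moves(
  rows=[
    [-0.002,0.002,0.01,0,0,0.005],
    [-0.002,0.002,0.01,0,0,0.005],
    [-0.002,0.002,0.01,0,0,0.005],
  ],
)

```text
clock: 15.0
tcp_pos: [0.4184, 0.195, 0.0288]
orientation: [3.139, 0.109, 0.002]
contact_force: [-0.1, -0.1, -0.2]
grip_width: 0.0853
gripper_force: 0.0
```

Request:
apply_moves(
  rows=[
    [0,0,0,0,0,0],
    [0,0,0,0,0,0],
    [0,0,0,0,0,0],
    [0,0,0,0,0,0],
    [0,0,0,0,0,0],
  ],
  claw=0.5,
  newtons=22,
)

```text
clock: 15.62
tcp_pos: [0.4199, 0.1966, 0.0301]
orientation: [-3.139, -0.11, -0.007]
contact_force: [-0.5, -1.0, 16.8]
grip_width: 0.0503
gripper_force: 21.2
```

```bash
python3 -c "
from h import *
r.grab_frame('top');o=r.get_obs();print(o['grip_width'],o['gripper_force'],o['contact_force'])
plan([.4187,.1954,.0295],np.radians(94.5))"; python3 look.py
```

```text
0.050440939786384836 21.245807617837258 [-1.83546366e+00 -1.60718319e-02  1.71967833e+01]
row [-0.0055  0.0044  0.0025] [-0.0005 -0.0029 -0.0055] curyaw -85.99 tcp [0.42   0.1966 0.0301] t 15.68
lm 0.56 [232.8 248.5] [0.4204 0.2057]
mask 0.84 c [0.5311 0.107 ] len 0.038 pins [[0.5346, 0.1182], [0.5229, 0.0976]] mid [0.5287 0.1079] ang 60.459999999999994
mask 0.77 c [0.4189 0.1969] len 0.0991 pins [[0.417, 0.2407], [0.4237, 0.1532]] mid [0.4203 0.197 ] ang 94.33
```

Request:
apply_moves(
  rows=[
    [0,0,-0.24,0,0,0],
    [0,0,-0.48,0,0,0],
    [0,0,-0.48,0,0,-0.11],
    [0,0,-0.48,0,0,-0.22],
    [0,0,-0.48,0,0,-0.33],
  ],
)

```text
clock: 16.45
tcp_pos: [0.4179, 0.1948, 0.1484]
orientation: [3.003, 0.918, 0.0]
contact_force: [-0.2, 0.3, -1.5]
grip_width: 0.0502
gripper_force: 26.8
```

Request:
apply_moves(
  rows=[
    [0,0,0,0,0,-0.11],
    [0,0,0,0,0,-0.22],
    [0,0,0,0,0,-0.33],
    [0,0,0,0,0,-0.44],
    [0,0,0,0,0,-0.55],
  ],
)

```text
clock: 17.08
tcp_pos: [0.4178, 0.1948, 0.1482]
orientation: [2.343, 2.091, -0.002]
contact_force: [0.5, -0.3, -1.7]
grip_width: 0.0499
gripper_force: 26.8
```

Run:
```python
from h import *
o=r.get_obs(); print(o["grip_width"],o["gripper_force"])
plan([.5606,.0431,.11],np.radians(-4.6))
```

```text
0.049920548282809195 26.80301495461677
row [-0.5381  0.636   0.1536] [ 0.0001  0.001  -0.021 ] curyaw -6.49 tcp [0.4178 0.1948 0.1482] t 17.07
```

Request:
apply_moves(
  rows=[
    [-0.27,0.32,0,0,0,-0.021],
    [-0.538,0.636,0,0,0,-0.021],
    [-0.538,0.636,0,0,0,-0.021],
    [-0.538,0.636,0.08,0,0,-0.021],
    [-0.538,0.636,0.15,0,0,-0.021],
  ],
)

```text
clock: 17.7
tcp_pos: [0.5605, 0.0406, 0.1098]
orientation: [2.318, 2.119, -0.002]
contact_force: [-0.4, -0.1, -1.1]
grip_width: 0.0501
gripper_force: 26.8
```

Request:
apply_moves(
  rows=[
    [0,0,0,0,0,0],
    [0,0,0,0,0,0],
  ],
)

```text
clock: 17.95
tcp_pos: [0.5593, 0.0444, 0.1116]
orientation: [2.311, 2.127, -0.0]
contact_force: [0.3, 0.4, -1.2]
grip_width: 0.0503
gripper_force: 26.8
```

```bash
cat > held.py <<'E'
from h import *
import sys
from fit import tw
C,A=(.565,.0969),np.radians(175.4)
def held(b):
    p=r.grab_frame("wrist"); o=r.get_obs(); Q=R.from_rotvec(o["orientation"]); print("tcp",o["tcp_pos"].round(4))
    z=o["tcp_pos"][2]-.0057
    for m in r.outline_of(p,"roller_1")[:3]:
        ys,xs=np.nonzero(m["pixels"]); 
        if m["conf"]<.4 or abs(xs.mean()-250)>30 or ys.mean()<180: continue
        e=[]
        for s in(xs.min(),xs.max()):
            k=abs(xs-s)<7; e.append((s,ys[k].mean()))
        W=[onz(p,u,z) for u in e]; d=np.mean(W,0)-o["tcp_pos"]; print("tips px",np.round(e,1).tolist(),"held mid in tool",Q.inv().apply(d).round(4),"span",np.linalg.norm(W[0]-W[1]).round(4))
    g=p["pixels"].max(2).astype(int)
    for sx in(.0545,-.0545):
        for z2 in(.045,):
            print("pred cup",sx,[px(p,tw([[sx,b+dd,z2]],C,A)[0]).round(1).tolist() for dd in(-.013,0,.013)])
        c=int(round(px(p,tw([[sx,b,.045]],C,A)[0])[0]))
        for cc in(c-2,c,c+2): 
            q=[k for k in range(165,240) if g[k,cc]<45]; print(" dark col",cc,(min(q),max(q)) if q else None)
        rr=int(px(p,tw([[sx,b,.045]],C,A)[0])[1])-6; q=[k for k in range(c-20,c+20) if g[rr,k]<45]; print(" dark row",rr,(min(q),max(q)) if q else None)
held(float(sys.argv[1]))
E
python3 held.py .054;python3 -c "
from h import *
plan([.5606,.0438,.060],np.radians(-4.6))"
```

```text
tcp [0.5597 0.0442 0.1119]
tips px [[153.0, 251.1], [348.0, 251.3]] held mid in tool [-0.0002 -0.0001  0.0057] span 0.0979
pred cup 0.0545 [[170.4, 191.7], [171.9, 209.9], [173.4, 227.5]]
 dark col 170 (188, 225)
 dark col 172 (186, 227)
 dark col 174 (183, 226)
 dark row 203 (168, 182)
pred cup -0.0545 [[333.9, 191.1], [332.5, 209.3], [331.1, 227.0]]
 dark col 330 (184, 226)
 dark col 332 (186, 226)
 dark col 334 (188, 220)
 dark row 203 (322, 335)
row [0.     0.0022 0.2079] [ 0.0011  0.0005 -0.0023] curyaw -4.81 tcp [0.56   0.0439 0.112 ] t 18.05
```

Request:
apply_moves(
  rows=[
    [0,0.002,0.06,0.001,0,-0.002],
    [0,0.002,0.12,0.001,0,-0.002],
    [0,0.002,0.18,0.001,0,-0.002],
    [0,0.002,0.24,0.001,0,-0.002],
    [0,0.002,0.24,0.001,0,-0.002],
  ],
)

```text
clock: 18.68
tcp_pos: [0.5594, 0.0423, 0.0495]
orientation: [-2.31, -2.127, 0.006]
contact_force: [0.2, 0.0, -1.2]
grip_width: 0.0499
gripper_force: 26.8
```

Run:
```python
from h import *
for i in range(3):
    r.grab_frame("wrist")
plan([.5606,.0436,.0412],np.radians(-4.6))
```

```text
row [ 0.0034 -0.0015  0.0409] [-0.0003  0.0005 -0.0016] curyaw -4.74 tcp [0.5609 0.0427 0.0514] t 18.82
```

Request:
apply_moves(
  rows=[
    [0.0034,-0.0015,0.01,0,0,-0.0015],
    [0.0034,-0.0015,0.025,0,0,-0.0015],
    [0.0034,-0.0015,0.04,0,0,-0.0015],
    [0.0034,-0.0015,0.04,0,0,-0.0015],
    [0.0034,-0.0015,0.04,0,0,-0.0015],
  ],
)

```text
clock: 19.45
tcp_pos: [0.5603, 0.0434, 0.0411]
orientation: [-2.309, -2.13, 0.002]
contact_force: [0.3, -0.6, -1.5]
grip_width: 0.0504
gripper_force: 26.8
```

Run:
```python
from h import *
for i in range(2):
    r.grab_frame("wrist")
    plan([.5606,.0436,.0412],np.radians(-4.6))
print(r.get_obs()["contact_force"])
```

```text
row [ 0.0008  0.0011 -0.0002] [-0.0006  0.0006 -0.0001] curyaw -4.61 tcp [0.5603 0.0434 0.0412] t 19.5
row [0.0008 0.001  0.0001] [-0.0005  0.0006 -0.0001] curyaw -4.61 tcp [0.5603 0.0434 0.0412] t 19.55
[ 0.48112878  0.48860939 -0.28621663]
```

On target. Release and retreat, then verify.

Request:
apply_moves(
  rows=[
    [0,0,0,0,0,0],
    [0,0,0,0,0,0],
    [0,0,0,0,0,0],
    [0,0,0,0,0,0],
    [0,0,0,0,0,0],
  ],
  claw=0.86,
)

```text
clock: 20.18
tcp_pos: [0.5603, 0.0434, 0.0412]
orientation: [2.309, 2.13, -0.002]
contact_force: [-0.6, -0.9, 0.2]
grip_width: 0.0736
gripper_force: 0.0
```

Request:
apply_moves(
  rows=[
    [0,0,-0.03,0,0,0],
    [0,0,-0.1,0,0,0],
    [0,0,-0.25,0,0,0],
    [0,0,-0.5,0,0,0],
    [0,0,-0.7,0,0,0],
  ],
)

```text
clock: 20.8
tcp_pos: [0.5607, 0.0441, 0.2198]
orientation: [2.307, 2.13, 0.001]
contact_force: [0.8, 0.4, -0.5]
grip_width: 0.0734
gripper_force: 0.0
```

Run:
```python
from h import *
p=r.grab_frame("wrist"); p=r.grab_frame("wrist"); plan([.417,-.084,.18],np.radians(82.5)); 
for m in r.outline_of(p,"roller_1")[:4]: print(round(m["conf"],2),np.round(m["rect"]),onz(p,np.array(m["rect"][:2])+np.array(m["rect"][2:])/2,.035)[:2].round(4))
for l in r.landmark_of(p,"roller_1")[:4]: print("lm",l["conf"],np.round(l["point"]),onz(p,l["point"],.035)[:2].round(4),onz(p,l["point"],.024)[:2].round(4))
cv2.imwrite("pics/w10.png",p["pixels"][:,:,::-1])
```

```text
row [-0.5624 -0.5454  0.1674] [ 0.0054  0.0044 -0.9676] curyaw -4.59 tcp [0.5637 0.0452 0.2233] t 20.9
0.63 [196. 147. 103.  48.] [0.5621 0.041 ]
0.58 [112. 236.  39.  40.] [ 0.4239 -0.0465]
0.56 [192.  87. 109.  50.] [0.5664 0.1007]
lm 0.87 [140. 278.] [ 0.4289 -0.0757] [ 0.4243 -0.0822]
lm 0.86 [244. 170.] [0.5595 0.0422] [0.5591 0.0396]
lm 0.69 [246. 113.] [0.5657 0.0997] [0.5656 0.0989]
```

View pics/w10.png

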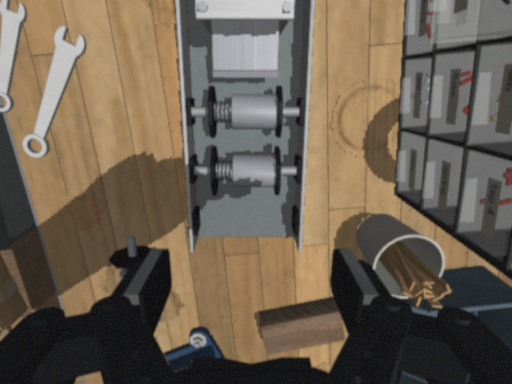

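Rollers are seated in bays 1 and 2. Now the third one.

Request:
apply_moves(
  rows=[
    [-0.14,-0.136,0.0,0,0,0.11],
    [-0.28,-0.27,0.0,0,0,0.22],
    [-0.42,-0.41,0.0,0,0,0.33],
    [-0.562,-0.545,0.0,0,0,0.44],
    [-0.562,-0.545,0.0,0,0,0.55],
  ],
  claw=1,
)

```text
clock: 21.62
tcp_pos: [0.4092, -0.0885, 0.215]
orientation: [2.993, 0.951, -0.01]
contact_force: [1.1, 0.6, 0.9]
grip_width: 0.0856
gripper_force: 0.0
```

Request:
apply_moves(
  rows=[
    [0,0,0,0,0,0.11],
    [0,0,0.08,0,0,0.22],
    [0,0,0.16,0,0,0.33],
    [0,0,0.16,0,0,0.44],
    [0,0,0.16,0,0,0.482],
  ],
)

```text
clock: 22.25
tcp_pos: [0.4119, -0.0854, 0.1751]
orientation: [3.134, -0.21, -0.007]
contact_force: [0.5, 0.5, -0.1]
grip_width: 0.0855
gripper_force: 0.0
```

Request:
apply_moves(
  rows=[
    [0,0,0,0,0,0],
    [0,0,0,0,0,0],
  ],
)

```text
clock: 22.5
tcp_pos: [0.4128, -0.0855, 0.176]
orientation: [3.134, -0.203, -0.003]
contact_force: [0.5, 0.4, -0.8]
grip_width: 0.0854
gripper_force: 0.0
```

```bash
python3 look.py; python3 -c "
from h import *
plan([.4175,-.0838,.0295],np.radians(83))"
```

```text
lm 0.96 [249.2 170.1] [ 0.4186 -0.0851]
lm 0.86 [56.  19.8] [0.5618 0.0527]
mask 0.93 c [ 0.4181 -0.0846] len 0.1151 pins [[0.4136, -0.1343], [0.4228, -0.0324]] mid [ 0.4182 -0.0833] ang 84.83
mask 0.82 c [0.5468 0.0992] len 0.0701 pins [[0.5747, 0.0921], [0.5204, 0.1123]] mid [0.5475 0.1022] ang 159.59
mask 0.82 c [0.5495 0.0518] len 0.0665 pins [[0.5706, 0.051], [0.517, 0.0539]] mid [0.5438 0.0525] ang 176.87
row [ 0.017  -0.0101  0.5872] [ 0.0007  0.0008 -0.0051] curyaw -97.46 tcp [ 0.4131 -0.0856  0.1763] t 22.65
```

Request:
apply_moves(
  rows=[
    [0.02,-0.011,0.15,0,0,-0.022],
    [0.02,-0.011,0.3,0,0,-0.022],
    [0.02,-0.011,0.45,0,0,-0.022],
    [0.02,-0.011,0.57,0,0,-0.022],
    [0.02,-0.011,0.58,0,0,-0.022],
  ],
)

```text
clock: 23.28
tcp_pos: [0.417, -0.0833, 0.03]
orientation: [3.138, -0.15, -0.008]
contact_force: [-0.7, 0.0, -0.1]
grip_width: 0.0853
gripper_force: 0.0
```

```bash
python3 look.py; python3 -c "
from h import *
plan([.4185,-.0835,.0295],np.radians(84.5))"
```

```text
lm 0.76 [255.  249.5] [ 0.4173 -0.0855]
mask 0.56 c [ 0.4168 -0.0848] len 0.1163 pins [[0.4233, -0.0328], [0.4137, -0.1348]] mid [ 0.4185 -0.0838] ang 84.61
row [-0.0027 -0.0004  0.0109] [ 0.0008 -0.0001  0.0001] curyaw -95.49 tcp [ 0.4192 -0.0837  0.0322] t 23.43
```

Request:
apply_moves(
  rows=[
    [-0.002,0,0.01,0,0,0],
    [-0.002,0,0.01,0,0,0],
    [-0.002,0,0.01,0,0,0],
  ],
)

```text
clock: 23.8
tcp_pos: [0.4182, -0.0837, 0.0293]
orientation: [3.137, -0.151, -0.0]
contact_force: [-1.0, -0.8, 0.8]
grip_width: 0.0853
gripper_force: 0.0
```

Request:
apply_moves(
  rows=[
    [0,0,0,0,0,0],
    [0,0,0,0,0,0],
    [0,0,0,0,0,0],
    [0,0,0,0,0,0],
    [0,0,0,0,0,0],
  ],
  claw=0.5,
  newtons=22,
)

```text
clock: 24.42
tcp_pos: [0.42, -0.0836, 0.0303]
orientation: [3.136, -0.15, 0.004]
contact_force: [-1.2, 0.4, 16.8]
grip_width: 0.0502
gripper_force: 23.2
```

```bash
python3 -c "
from h import *
r.grab_frame('top');o=r.get_obs();print(o['grip_width'],o['gripper_force'],o['contact_force'])
plan([.4185,-.0835,.0295],np.radians(-4.6))"; python3 look.py
```

```text
0.05051114879004375 23.213489170438883 [-0.76988824  1.28873068 17.4156978 ]
row [-0.0059  0.0003  0.0033] [-6.000e-04 -2.200e-03  9.901e-01] curyaw -95.49 tcp [ 0.42   -0.0836  0.0303] t 24.48
lm 0.85 [236.3 251.9] [ 0.4197 -0.0762]
mask 0.77 c [ 0.4184 -0.0831] len 0.0973 pins [[0.4247, -0.0403], [0.4163, -0.1261]] mid [ 0.4205 -0.0832] ang 84.44
```

Request:
apply_moves(
  rows=[
    [0,0,-0.24,0,0,0],
    [0,0,-0.48,0,0,0],
    [0,0,-0.48,0,0,-0.11],
    [0,0,-0.48,0,0,-0.22],
    [0,0,-0.48,0,0,-0.33],
  ],
)

```text
clock: 25.25
tcp_pos: [0.4177, -0.0836, 0.1489]
orientation: [3.069, 0.667, -0.003]
contact_force: [0.2, 0.2, -1.0]
grip_width: 0.0501
gripper_force: 26.1
```

Request:
apply_moves(
  rows=[
    [0,0,0,0,0,-0.11],
    [0,0,0,0,0,-0.22],
    [0,0,0,0,0,-0.33],
    [0,0,0,0,0,-0.44],
    [0,0,0,0,0,-0.55],
  ],
)

```text
clock: 25.88
tcp_pos: [0.4176, -0.0835, 0.1487]
orientation: [-2.508, -1.891, 0.003]
contact_force: [-1.2, 0.3, -1.1]
grip_width: 0.0503
gripper_force: 26.1
```

Run:
```python
from h import *
o=r.get_obs(); print(o["grip_width"],o["gripper_force"])
plan([.5560,-.0147,.11],np.radians(-4.6))
```

```text
0.050299581791741876 26.09630787243944
row [0.4172 0.4565 0.1535] [-0.001   0.0009 -0.1264] curyaw -15.98 tcp [ 0.4176 -0.0835  0.1487] t 25.88
```

Request:
apply_moves(
  rows=[
    [0.2,0.22,0,0,0,-0.1],
    [0.417,0.456,0,0,0,-0.126],
    [0.417,0.456,0,0,0,-0.126],
    [0.417,0.456,0.08,0,0,-0.126],
    [0.417,0.456,0.15,0,0,-0.126],
  ],
)

```text
clock: 26.5
tcp_pos: [0.5551, -0.0162, 0.1093]
orientation: [-2.315, -2.122, 0.006]
contact_force: [-0.4, -0.1, -2.1]
grip_width: 0.0502
gripper_force: 26.1
```

Request:
apply_moves(
  rows=[
    [0,0,0,0,0,0],
    [0,0,0,0,0,0],
  ],
)

```text
clock: 26.75
tcp_pos: [0.5562, -0.0161, 0.1113]
orientation: [2.316, 2.122, -0.003]
contact_force: [-0.0, 1.1, -1.1]
grip_width: 0.0504
gripper_force: 26.1
```

```bash
python3 held.py .112;python3 -c "
from h import *
plan([.5560,-.0142,.0515],np.radians(-4.6))"
```

```text
tcp [ 0.5566 -0.016   0.1117]
tips px [[153.0, 251.4], [348.0, 252.2]] held mid in tool [-0.0009 -0.0002  0.0057] span 0.0979
pred cup 0.0545 [[167.6, 188.4], [169.2, 206.7], [170.8, 224.5]]
 dark col 167 (185, 222)
 dark col 169 (183, 223)
 dark col 171 (181, 223)
 dark row 200 (165, 180)
pred cup -0.0545 [[331.8, 187.2], [330.5, 205.6], [329.3, 223.4]]
 dark col 329 (181, 222)
 dark col 331 (183, 221)
 dark col 333 (186, 199)
 dark row 199 (320, 333)
row [ 0.0067 -0.004   0.2413] [-0.      0.0009 -0.0045] curyaw -5.0 tcp [ 0.5569 -0.0159  0.1118] t 26.85
```

Request:
apply_moves(
  rows=[
    [0.0095,-0.004,0.06,0,0.001,-0.0045],
    [0.0095,-0.004,0.12,0,0.001,-0.0045],
    [0.0095,-0.004,0.18,0,0.001,-0.0045],
    [0.0095,-0.004,0.24,0,0.001,-0.0045],
    [0.0095,-0.004,0.24,0,0.001,-0.0045],
  ],
)

```text
clock: 27.48
tcp_pos: [0.5548, -0.0131, 0.0496]
orientation: [-2.306, -2.129, 0.004]
contact_force: [-0.9, 0.9, -0.6]
grip_width: 0.0507
gripper_force: 26.1
```

Run:
```python
from h import *
for i in range(3):
    r.grab_frame("wrist")
plan([.5559,-.0136,.0412],np.radians(-4.6))
```

```text
row [-0.003  -0.001   0.0411] [-0.0003 -0.0004  0.0005] curyaw -4.56 tcp [ 0.5562 -0.0129  0.0515] t 27.62
```

Request:
apply_moves(
  rows=[
    [-0.003,-0.001,0.01,0,0,0],
    [-0.003,-0.001,0.025,0,0,0],
    [-0.003,-0.001,0.04,0,0,0],
    [-0.003,-0.001,0.04,0,0,0],
    [-0.003,-0.001,0.04,0,0,0],
  ],
)

```text
clock: 28.25
tcp_pos: [0.5556, -0.0138, 0.0412]
orientation: [-2.307, -2.131, 0.001]
contact_force: [0.3, -0.2, -1.7]
grip_width: 0.0502
gripper_force: 26.1
```

Run:
```python
from h import *
for i in range(2):
    r.grab_frame("wrist")
    plan([.5559,-.0136,.0412],np.radians(-4.6))
print(r.get_obs()["contact_force"])
```

```text
row [0.0007 0.001  0.0002] [-0.0005 -0.0004  0.0004] curyaw -4.56 tcp [ 0.5556 -0.0138  0.0412] t 28.3
row [0.0007 0.001  0.0003] [-0.0005 -0.0004  0.0004] curyaw -4.56 tcp [ 0.5556 -0.0137  0.0413] t 28.35
[-0.56169862  0.9127239  -2.12787105]
```

Request:
apply_moves(
  rows=[
    [0,0,0,0,0,0],
    [0,0,0,0,0,0],
    [0,0,0,0,0,0],
    [0,0,0,0,0,0],
    [0,0,0,0,0,0],
  ],
  claw=0.86,
)

```text
clock: 28.98
tcp_pos: [0.5556, -0.0138, 0.0412]
orientation: [-2.307, -2.131, 0.0]
contact_force: [0.2, 0.1, 0.7]
grip_width: 0.0733
gripper_force: 0.0
```

Request:
apply_moves(
  rows=[
    [0,0,-0.03,0,0,0],
    [0,0,-0.1,0,0,0],
    [0,0,-0.25,0,0,0],
    [0,0,-0.5,0,0,0],
    [0,0,-0.7,0,0,0],
  ],
)

```text
clock: 29.6
tcp_pos: [0.556, -0.0133, 0.2198]
orientation: [2.307, 2.132, 0.002]
contact_force: [1.2, 0.1, 0.4]
grip_width: 0.0736
gripper_force: 0.0
```

```bash
cat > blk.py <<'E'
from h import *
def blk(p):
    for th,z in(("short_block",.032),("long_block",.03)):
        for m in r.outline_of(p,th)[:2]:
            if m["conf"]<.5: continue
            ys,xs=np.nonzero(m["pixels"]); W=np.array([onz(p,(a,b),z)[:2] for a,b in zip(xs,ys)],np.float32)
            c,s,a=cv2.minAreaRect(W); bx=cv2.boxPoints((c,s,a)); L=max((bx[1]-bx[0],bx[2]-bx[1]),key=np.linalg.norm)
            print(th,round(m["conf"],2),"c",np.round(c,4),"size",np.round(s,3),"ang",round(np.degrees(np.arctan2(L[1],L[0]))%180,1),np.round(m["rect"]))
E
python3 - <<'E'
from h import *
from blk import blk
p=r.grab_frame("wrist"); p=r.grab_frame("wrist")
for l in r.landmark_of(p,"roller_1")[:4]: print("lm",l["conf"],np.round(l["point"]),onz(p,l["point"],.035)[:2].round(4))
for m in r.outline_of(p,"roller_1")[:4]: print(round(m["conf"],2),np.round(m["rect"]),onz(p,np.array(m["rect"][:2])+np.array(m["rect"][2:])/2,.035)[:2].round(4))
blk(p)
for n in("top","side"): q=r.grab_frame(n); print(n); blk(q)
plan([.58,-.20,.25],np.radians(97))
E
```

```text
lm 0.8 [245.  49.] [0.565  0.0999]
lm 0.79 [247. 170.] [ 0.5573 -0.0157]
lm 0.66 [246. 112.] [0.5609 0.0431]
0.83 [196. 142. 100.  48.] [ 0.5567 -0.0117]
0.58 [189.  20. 114.  53.] [0.5664 0.1023]
0.56 [192.  87. 111.  53.] [0.562  0.0415]
short_block 0.91 c [ 0.605  -0.1627] size [0.088 0.064] ang 7.8 [257. 259.  80.  57.]
top
long_block 0.61 c [ 0.608  -0.2842] size [0.044 0.127] ang 171.5 [348. 156.  16.  34.]
side
short_block 0.79 c [ 0.6156 -0.1579] size [0.104 0.069] ang 11.7 [194. 126.  40.  23.]
long_block 0.77 c [ 0.6184 -0.2743] size [0.062 0.108] ang 173.6 [186. 103.  38.  15.]
row [-0.7343  0.1569 -0.139 ] [-1.600e-03  6.000e-04  8.717e-01] curyaw -4.55 tcp [ 0.5554 -0.0139  0.2155] t 30.2
```

Run:
```python
from h import *
plan([.579,-.173,.20],np.radians(98))
```

```text
row [-0.6271  0.1449  0.0611] [-1.600e-03  6.000e-04  8.606e-01] curyaw -4.55 tcp [ 0.5554 -0.0139  0.2155] t 30.2
```

Request:
apply_moves(
  rows=[
    [-0.16,0.04,0,0,0,0.11],
    [-0.32,0.08,0,0,0,0.22],
    [-0.48,0.11,0,0,0,0.33],
    [-0.627,0.145,0.03,0,0,0.44],
    [-0.627,0.145,0.06,0,0,0.55],
  ],
  claw=1,
)

```text
clock: 30.82
tcp_pos: [0.5791, -0.1775, 0.2]
orientation: [-2.994, -0.952, 0.003]
contact_force: [0.2, 1.2, 0.0]
grip_width: 0.0853
gripper_force: 0.0
```

Request:
apply_moves(
  rows=[
    [0,0,0,0,0,0.11],
    [0,0,0,0,0,0.22],
    [0,0,0,0,0,0.31],
    [0,0,0,0,0,0.31],
    [0,0,0,0,0,0.31],
  ],
)

```text
clock: 31.45
tcp_pos: [0.5793, -0.1729, 0.2008]
orientation: [-3.133, -0.225, 0.002]
contact_force: [0.4, -0.4, -0.3]
grip_width: 0.0854
gripper_force: 0.0
```

Run:
```python
from h import *
from blk import blk
p=r.grab_frame("wrist");p=r.grab_frame("wrist"); blk(p); cv2.imwrite("pics/w11.png",p["pixels"][:,:,::-1])
plan([.579,-.173,.017],np.radians(98))
for x in r.landmark_of(p,"short_block")[:2]: print(x["conf"],onz(p,x["point"],0).round(4))
for x in r.landmark_of(p,"roller_1")[:3]: print("roller",round(x["conf"],2),onz(p,x["point"],.035).round(4)[:2])
```

```text
short_block 0.97 c [ 0.6136 -0.1719] size [0.099 0.046] ang 8.1 [228.  84.  55. 103.]
long_block 0.73 c [ 0.6118 -0.2828] size [0.048 0.121] ang 171.5 [324.  89.  94. 127.]
row [-6.000e-04  1.000e-04  7.359e-01] [-0.0006  0.0006  0.001 ] curyaw -81.91 tcp [ 0.5793 -0.1731  0.201 ] t 31.65
0.58 [ 0.6111 -0.1689  0.    ]
roller 0.87 [0.5595 0.0466]
roller 0.82 [ 0.5563 -0.0173]
```

Run:
```python
from h import *
plan([.5839,-.1761,.017],np.radians(98.1))
```

```text
row [0.0171 0.015  0.736 ] [-0.0005  0.0006 -0.0004] curyaw -81.94 tcp [ 0.5793 -0.1731  0.201 ] t 31.75
```

Request:
apply_moves(
  rows=[
    [0.017,0.015,0.2,0,0,0],
    [0.017,0.015,0.4,0,0,0],
    [0.017,0.015,0.6,0,0,0],
    [0.017,0.015,0.72,0,0,0],
    [0.017,0.015,0.735,0,0,0],
  ],
)

```text
clock: 32.38
tcp_pos: [0.5823, -0.1757, 0.0152]
orientation: [-3.132, -0.221, 0.008]
contact_force: [0.3, -0.8, 1.1]
grip_width: 0.0851
gripper_force: 0.0
```

Request:
apply_moves(
  rows=[
    [0,0,0,0,0,0],
    [0,0,0,0,0,0],
    [0,0,0,0,0,0],
    [0,0,0,0,0,0],
    [0,0,0,0,0,0],
  ],
  claw=0.4,
  newtons=50,
)

```text
clock: 33.0
tcp_pos: [0.5853, -0.1764, 0.0193]
orientation: [3.133, 0.22, 0.003]
contact_force: [-0.8, -0.2, 6.0]
grip_width: 0.0437
gripper_force: 51.8
```

Run:
```python
from h import *
from blk import blk
p=r.grab_frame("wrist"); blk(p); o=r.get_obs();print(o["grip_width"],o["gripper_force"],o["contact_force"])
plan([.579,-.173,.017],np.radians(98))
```

```text
short_block 0.63 c [ 0.6141 -0.172 ] size [0.1   0.045] ang 8.4 [188.  89. 119. 221.]
long_block 0.79 c [ 0.6066 -0.264 ] size [0.122 0.052] ang 21.4 [394. 102. 118. 250.]
0.043134202994531745 51.80462121963501 [-0.55901127 -0.25163352  6.78358099]
row [-0.0231 -0.0168  0.009 ] [ 0.0005 -0.0013  0.0003] curyaw -81.97 tcp [ 0.5853 -0.1763  0.0193] t 33.15
```

Request:
apply_moves(
  rows=[
    [0,0,-0.24,0,0,0],
    [0,0,-0.48,0,0,0],
    [0,0,-0.5,0,0,-0.11],
    [0,0,-0.5,0,0,-0.22],
    [0,0,-0.5,0,0,-0.33],
  ],
)

```text
clock: 33.78
tcp_pos: [0.5841, -0.1764, 0.1433]
orientation: [2.969, 1.024, -0.0]
contact_force: [-0.1, -0.1, -1.4]
grip_width: 0.0435
gripper_force: 51.7
```

Request:
apply_moves(
  rows=[
    [0,0,0,0,0,-0.11],
    [0,0,0,0,0,-0.22],
    [0,0,0,0,0,-0.33],
    [0,0,0,0,0,-0.44],
    [0,0,0,0,0,-0.53],
  ],
)

```text
clock: 34.4
tcp_pos: [0.584, -0.1765, 0.1429]
orientation: [-2.303, -2.137, 0.001]
contact_force: [0.0, 0.3, -1.8]
grip_width: 0.0436
gripper_force: 51.7
```

Run:
```python
from h import *
o=r.get_obs(); print(o["grip_width"],o["gripper_force"],o["contact_force"])
plan([.5591,.0231,.11],np.radians(-4.6))
```

```text
0.043597986899696246 51.71703279018402 [ 0.04324687  0.28328423 -1.82767671]
row [ 0.7887 -0.1591  0.1316] [-0.0003  0.0002  0.0034] curyaw -4.3 tcp [ 0.584  -0.1765  0.1429] t 34.4
```

Request:
apply_moves(
  rows=[
    [0.25,-0.05,0,0,0,0.003],
    [0.5,-0.1,0,0,0,0.003],
    [0.75,-0.15,0,0,0,0.003],
    [0.789,-0.159,0.07,0,0,0.003],
    [0.789,-0.159,0.13,0,0,0.003],
  ],
)

```text
clock: 35.02
tcp_pos: [0.56, 0.0248, 0.1101]
orientation: [2.31, 2.129, 0.0]
contact_force: [-0.5, -0.9, -1.2]
grip_width: 0.0437
gripper_force: 51.8
```

Request:
apply_moves(
  rows=[
    [0,0,0.03,0,0,0],
    [0,0,0.06,0,0,0],
    [0,0,0.09,0,0,0],
    [0,0,0.09,0,0,0],
  ],
)

```text
clock: 35.52
tcp_pos: [0.5598, 0.0231, 0.0869]
orientation: [-2.313, -2.124, 0.002]
contact_force: [-0.6, -0.5, -0.3]
grip_width: 0.0435
gripper_force: 51.8
```

Run:
```python
from h import *
from blk import blk
p=r.grab_frame("wrist"); cv2.imwrite("pics/w12.png",p["pixels"][:,:,::-1])
plan([.5591,.0231,.072],np.radians(-4.6)); print(r.get_obs()["contact_force"])
q=r.grab_frame("top"); blk(q); q=r.grab_frame("side"); blk(q)
```

```text
row [-0.0015 -0.0036  0.0612] [-0.0009 -0.0003 -0.0029] curyaw -4.86 tcp [0.56   0.0234 0.0873] t 35.58
[ 0.62888159 -0.13506246 -0.47870074]
short_block 0.72 c [0.5715 0.0725] size [0.063 0.048] ang 84.1 [238. 174.  21.  17.]
long_block 0.92 c [ 0.6063 -0.2841] size [0.043 0.122] ang 171.6 [349. 154.  15.  35.]
short_block 0.86 c [0.5576 0.0192] size [0.12  0.049] ang 80.9 [238. 162.  21.  39.]
long_block 0.6 c [ 0.6183 -0.2747] size [0.065 0.109] ang 170.9 [186. 102.  36.  13.]
```

Now I lower it onto the rollers.

Request:
apply_moves(
  rows=[
    [-0.0015,-0.003,0.02,0,0,-0.002],
    [-0.0015,-0.003,0.04,0,0,-0.002],
    [-0.0015,-0.003,0.055,0,0,-0.002],
    [-0.0015,-0.003,0.062,0,0,-0.002],
    [-0.0015,-0.003,0.062,0,0,-0.002],
  ],
)

```text
clock: 36.5
tcp_pos: [0.5592, 0.0239, 0.0722]
orientation: [-2.308, -2.129, 0.0]
contact_force: [-1.6, -0.9, 4.4]
grip_width: 0.044
gripper_force: 52.3
```

Run:
```python
from h import *
# TCP target with block front 3 mm from stop: grip at track y = -135+79+3
y=-.053
plan([.565-.0802*y,.0969-.9968*y,.072],np.radians(-4.6)); print(r.get_obs()["contact_force"],r.get_obs()["moment"])
```

```text
row [ 0.5051 -0.0007  0.0012] [-0.0006 -0.0005 -0.0003] curyaw -4.63 tcp [0.5592 0.0239 0.0722] t 36.5
[-1.5982815  -0.9254358   4.36058719] [0.25792145 0.42846699 0.17427967]
```

Request:
apply_moves(
  rows=[
    [0.08,0,0,0,0,0],
    [0.16,0,0,0,0,0],
    [0.24,0,0,0,0,0],
    [0.32,0,0,0,0,0],
    [0.38,0,0,0,0,0],
  ],
)

```text
clock: 37.12
tcp_pos: [0.5669, 0.1201, 0.072]
orientation: [-2.307, -2.13, 0.0]
contact_force: [-1.0, -0.7, -1.3]
grip_width: 0.0439
gripper_force: 51.8
```

Run:
```python
from h import *
y=-.053
plan([.565-.0802*y,.0969-.9968*y,.070],np.radians(-4.6)); print(r.get_obs()["contact_force"],r.get_obs()["grip_width"])
```

```text
row [ 0.1189 -0.0003  0.0081] [-0.0006 -0.0006  0.0003] curyaw -4.58 tcp [0.5669 0.1201 0.072 ] t 37.12
[-0.96474575 -0.74302082 -1.30515751] 0.043907886135695316
```

Request:
apply_moves(
  rows=[
    [0.06,0,0,0,0,0],
    [0.11,0,0.004,0,0,0],
    [0.119,0,0.008,0,0,0],
    [0.125,0,0.008,0,0,0],
    [0.132,0,0.008,0,0,0],
  ],
)

```text
clock: 37.75
tcp_pos: [0.5697, 0.1502, 0.0699]
orientation: [-2.31, -2.128, 0.001]
contact_force: [-0.4, 0.1, -0.8]
grip_width: 0.0436
gripper_force: 51.8
```

Request:
apply_moves(
  rows=[
    [0.002,0,0.003,0,0,0],
    [0.004,0,0.006,0,0,0],
    [0.006,0,0.006,0,0,0],
  ],
)

```text
clock: 38.12
tcp_pos: [0.5699, 0.1522, 0.0685]
orientation: [-2.31, -2.128, 0.001]
contact_force: [-0.4, -0.1, -1.0]
grip_width: 0.0436
gripper_force: 51.8
```

Run:
```python
from h import *
y=-.056
r.grab_frame("wrist")
plan([.565-.0802*y,.0969-.9968*y,.0685],np.radians(-4.6)); print(r.get_obs()["contact_force"],r.get_obs()["grip_width"])
```

```text
row [ 0.0012 -0.0014  0.0001] [-0.0006 -0.0003 -0.0007] curyaw -4.66 tcp [0.5698 0.1524 0.0685] t 38.17
[ 0.49462311 -0.87675055 -0.13774816] 0.043647411461040536
```

Request:
apply_moves(
  rows=[
    [0.004,0,0,0,0,0],
    [0.008,0,0,0,0,0],
    [0.008,0,0,0,0,0],
  ],
)

```text
clock: 38.55
tcp_pos: [0.5698, 0.1535, 0.0683]
orientation: [-2.31, -2.128, 0.003]
contact_force: [-0.9, -2.6, 1.0]
grip_width: 0.0435
gripper_force: 52.0
```

Request:
apply_moves(
  rows=[
    [0.004,0,0,0,0,0],
    [0.008,0,0,0,0,0],
    [0.008,0,0,0,0,0],
  ],
)

```text
clock: 38.92
tcp_pos: [0.5698, 0.1536, 0.0683]
orientation: [2.31, 2.127, -0.007]
contact_force: [-2.7, -8.1, 5.3]
grip_width: 0.0437
gripper_force: 52.4
```

Contact with the stop at about 8 N. I release, lift, and go to the long block.

Request:
apply_moves(
  rows=[
    [0,0,0,0,0,0],
    [0,0,0,0,0,0],
    [0,0,0,0,0,0],
  ],
  claw=0.75,
)

```text
clock: 39.3
tcp_pos: [0.5702, 0.1573, 0.0687]
orientation: [-2.308, -2.129, -0.001]
contact_force: [-0.2, 0.9, -0.3]
grip_width: 0.0643
gripper_force: 0.0
```

Request:
apply_moves(
  rows=[
    [0,0,-0.1,0,0,0],
    [0,0,-0.3,0,0,0],
    [0,0,-0.5,0,0,0],
    [0,0,-0.55,0,0,0],
  ],
)

```text
clock: 39.8
tcp_pos: [0.5717, 0.158, 0.2096]
orientation: [2.308, 2.129, 0.008]
contact_force: [0.1, 0.3, 0.2]
grip_width: 0.064
gripper_force: 0.0
```

Run:
```python
from h import *
from blk import blk
p=r.grab_frame("wrist"); p=r.grab_frame("wrist"); cv2.imwrite("pics/w13.png",p["pixels"][:,:,::-1]); 
for m in r.outline_of(p,"short_block")[:1]:
    ys,xs=np.nonzero(m["pixels"]); W=np.array([onz(p,(a,b),.081)[:2] for a,b in zip(xs,ys)])-[.565,.0969]
    ty=W@[-.0802,-.9968]; tx=W@[-.9968,.0802]; print(m["conf"],"track y range",ty.min(),ty.max(),"x",tx.min(),tx.max())
q=r.grab_frame("top"); blk(q); q=r.grab_frame("side"); blk(q)
plan([.61,-.23,.22],np.radians(81.5))
```

```text
0.8 track y range -0.07196283964058466 -0.035801652428896 x -0.022893053802770468 0.02173084803094892
short_block 0.59 c [0.5656 0.1257] size [0.034 0.048] ang 175.6 [239. 206.  25.  17.]
long_block 0.95 c [ 0.625  -0.2757] size [0.069 0.099] ang 174.4 [185. 101.  36.  16.]
row [-1.5266  0.2853 -0.0615] [-0.0014 -0.0014 -0.9571] curyaw -4.64 tcp [0.5697 0.1562 0.2049] t 40.25
```

Request:
apply_moves(
  rows=[
    [-0.24,0.05,-0.03,0,0,0.11],
    [-0.48,0.1,-0.06,0,0,0.22],
    [-0.72,0.15,-0.06,0,0,0.33],
    [-0.96,0.2,-0.06,0,0,0.44],
    [-0.99,0.2,-0.06,0,0,0.55],
  ],
  claw=1,
)

```text
clock: 40.88
tcp_pos: [0.5998, -0.1014, 0.2195]
orientation: [2.996, 0.945, -0.005]
contact_force: [0.2, 1.2, 0.5]
grip_width: 0.0857
gripper_force: 0.0
```

Run:
```python
from h import *
plan([.60,-.265,.21],np.radians(81.5))
```

```text
row [-0.3746  0.5368  0.0391] [0.0005 0.0019 0.4833] curyaw -55.0 tcp [ 0.5998 -0.1014  0.2195] t 40.88
```

Request:
apply_moves(
  rows=[
    [-0.1,0.14,0,0,0,0.11],
    [-0.2,0.28,0,0,0,0.22],
    [-0.3,0.42,0,0,0,0.33],
    [-0.374,0.537,0.04,0,0,0.44],
    [-0.374,0.537,0.04,0,0,0.483],
  ],
)

```text
clock: 41.5
tcp_pos: [0.6013, -0.2623, 0.2087]
orientation: [3.133, -0.223, -0.006]
contact_force: [-0.1, 1.0, 0.4]
grip_width: 0.0857
gripper_force: 0.0
```

Request:
apply_moves(
  rows=[
    [0,0,0,0,0,0],
    [0,0,0,0,0,0],
  ],
)

```text
clock: 41.75
tcp_pos: [0.603, -0.257, 0.2106]
orientation: [-3.134, 0.204, 0.002]
contact_force: [0.4, 0.1, -0.4]
grip_width: 0.0854
gripper_force: 0.0
```

Run:
```python
from h import *
from blk import blk
p=r.grab_frame("wrist"); cv2.imwrite("pics/w14.png",p["pixels"][:,:,::-1]); blk(p)
plan([.611,-.283,.0165],np.radians(81.5))
```

```text
long_block 0.96 c [ 0.611 -0.287] size [0.04  0.121] ang 171.9 [259.  94.  47. 120.]
row [0.046  0.0979 0.7773] [-0.0003  0.0006  0.0108] curyaw -97.53 tcp [ 0.603  -0.2574  0.2108] t 41.9
```

Request:
apply_moves(
  rows=[
    [0.048,0.114,0.15,0,0,0.0065],
    [0.048,0.114,0.35,0,0,0.0065],
    [0.048,0.114,0.55,0,0,0.0065],
    [0.048,0.114,0.74,0,0,0.0065],
    [0.048,0.114,0.777,0,0,0.0065],
  ],
)

```text
clock: 42.52
tcp_pos: [0.6083, -0.2866, 0.0132]
orientation: [-3.131, 0.223, 0.011]
contact_force: [0.4, 0.2, -0.1]
grip_width: 0.0853
gripper_force: 0.0
```

Request:
apply_moves(
  rows=[
    [0,0,0,0,0,0],
    [0,0,0,0,0,0],
    [0,0,0,0,0,0],
    [0,0,0,0,0,0],
    [0,0,0,0,0,0],
  ],
  claw=0.3,
  newtons=50,
)

```text
clock: 43.15
tcp_pos: [0.6124, -0.2883, 0.0191]
orientation: [3.133, -0.225, 0.004]
contact_force: [-1.4, 0.6, 7.9]
grip_width: 0.0362
gripper_force: 51.7
```

Run:
```python
from h import *
from blk import blk
p=r.grab_frame("wrist"); blk(p); o=r.get_obs();print(o["grip_width"],o["gripper_force"],o["contact_force"])
plan([.611,-.287,.0165],np.radians(81.5))
```

```text
long_block 0.82 c [ 0.6166 -0.2888] size [0.038 0.115] ang 171.6 [202. 128. 100. 234.]
0.036382791839709126 51.66154861450195 [-0.92236739  0.44001115  6.74207363]
row [-0.0065 -0.0041  0.0102] [ 0.0004 -0.0018  0.0032] curyaw -98.22 tcp [ 0.6125 -0.2882  0.019 ] t 43.3
```

Request:
apply_moves(
  rows=[
    [0,0,-0.24,0,0,0],
    [0,0,-0.48,0,0,0],
    [0,0,-0.5,0,0,-0.11],
    [0,0,-0.5,0,0,-0.22],
    [0,0,-0.5,0,0,-0.33],
  ],
)

```text
clock: 43.92
tcp_pos: [0.6109, -0.288, 0.1427]
orientation: [3.084, 0.594, 0.0]
contact_force: [-0.4, -0.2, -2.1]
grip_width: 0.0368
gripper_force: 50.8
```

Request:
apply_moves(
  rows=[
    [0,0,0,0,0,-0.11],
    [0,0,0,0,0,-0.22],
    [0,0,0,0,0,-0.33],
    [0,0,0,0,0,-0.44],
    [0,0,0,0,0,-0.55],
  ],
)

```text
clock: 44.55
tcp_pos: [0.6108, -0.2881, 0.1423]
orientation: [2.553, 1.831, -0.001]
contact_force: [-0.1, 0.6, -1.1]
grip_width: 0.0364
gripper_force: 50.8
```

Run:
```python
from h import *
o=r.get_obs(); print(o["grip_width"],o["gripper_force"],o["contact_force"])
plan([.5595,.0291,.11],np.radians(-4.6))
```

```text
0.03642493970605809 50.82014322280884 [-0.08951037  0.56816863 -1.11392718]
row [ 1.1361 -0.6012  0.1287] [-0.0002  0.0003 -0.1567] curyaw -18.7 tcp [ 0.6108 -0.2881  0.1423] t 44.55
```

Request:
apply_moves(
  rows=[
    [0.2,-0.106,0,0,0,-0.1],
    [0.4,-0.212,0,0,0,-0.157],
    [0.6,-0.318,0,0,0,-0.157],
    [0.8,-0.424,0,0,0,-0.157],
    [0.98,-0.519,0,0,0,-0.157],
  ],
)

```text
clock: 45.18
tcp_pos: [0.5677, -0.0121, 0.1426]
orientation: [2.313, 2.125, 0.0]
contact_force: [0.8, 0.2, -0.3]
grip_width: 0.0365
gripper_force: 50.8
```

Run:
```python
from h import *
r.grab_frame("wrist");r.grab_frame("wrist")
plan([.5595,.0291,.086],np.radians(-4.6))
```

```text
row [ 0.1388 -0.0408  0.2302] [ 0.0005 -0.002   0.0032] curyaw -4.31 tcp [ 0.567  -0.0064  0.1435] t 45.27
```

Request:
apply_moves(
  rows=[
    [0.139,-0.041,0.0,0,0,0.003],
    [0.139,-0.041,0.08,0,0,0.003],
    [0.139,-0.041,0.16,0,0,0.003],
    [0.139,-0.041,0.22,0,0,0.003],
    [0.139,-0.041,0.22,0,0,0.003],
  ],
)

```text
clock: 45.9
tcp_pos: [0.5597, 0.0206, 0.085]
orientation: [-2.318, -2.116, 0.004]
contact_force: [0.4, 0.2, -0.3]
grip_width: 0.0365
gripper_force: 50.8
```

Run:
```python
from h import *
p=r.grab_frame("wrist");cv2.imwrite("pics/w15.png",p["pixels"][:,:,::-1])
plan([.5595,.0291,.0715],np.radians(-4.6))
for m in r.outline_of(p,"long_block")[:2]:
    ys,xs=np.nonzero(m["pixels"]); W=np.array([onz(p,(a,b),r.get_obs()["tcp_pos"][2]+.011)[:2] for a,b in zip(xs,ys)])-[.565,.0969]
    ty=W@[-.0802,-.9968]; tx=W@[-.9968,.0802]; print(m["conf"],"track y range",ty.min(),ty.max(),"x",tx.min(),tx.max())
```

```text
row [ 0.0317 -0.0064  0.0579] [-0.0015 -0.0003 -0.0066] curyaw -5.2 tcp [0.5604 0.0211 0.086 ] t 45.95Traceback (most recent call last):
  File "<stdin>", line 5, in <module>
ValueError: time passes only in moves, steps and waits
```

Request:
apply_moves(
  rows=[
    [0.03,-0.005,0.02,-0.001,0,-0.006],
    [0.03,-0.005,0.04,-0.001,0,-0.006],
    [0.03,-0.005,0.055,-0.001,0,-0.006],
    [0.03,-0.005,0.058,-0.001,0,-0.006],
    [0.03,-0.005,0.058,-0.001,0,-0.006],
  ],
)

```text
clock: 46.62
tcp_pos: [0.5602, 0.0292, 0.0724]
orientation: [2.309, 2.13, 0.001]
contact_force: [-0.3, 0.1, 1.5]
grip_width: 0.0369
gripper_force: 51.1
```

Run:
```python
from h import *
o=r.get_obs(); print(o["contact_force"],o["grip_width"])
p=r.grab_frame("wrist"); o=r.get_obs(); y=.0265
plan([.565-.0802*y,.0969-.9968*y,.0715],np.radians(-4.6))
for n in("long_block","short_block"):
  for m in r.outline_of(p,n)[:2]:
    ys,xs=np.nonzero(m["pixels"]); W=np.array([onz(p,(a,b),.082)[:2] for a,b in zip(xs,ys)])-[.565,.0969]
    ty=W@[-.0802,-.9968]; tx=W@[-.9968,.0802]; print(n,m["conf"],"track y range",ty.min().round(4),ty.max().round(4),"x",tx.min().round(4),tx.max().round(4))
```

```text
[-0.3321559   0.13784294  1.45457921] 0.03688863203652755
row [ 0.1654 -0.0026  0.0035] [ 0.0005 -0.0003 -0.0002] curyaw -4.62 tcp [0.5602 0.0292 0.0724] t 46.67
long_block 0.85 track y range 0.0067 0.1231 x -0.0201 0.0185
long_block 0.66 track y range -0.0399 0.0844 x -0.0478 0.0477
short_block 0.72 track y range -0.0399 -0.0308 x -0.0228 0.0213
short_block 0.36 track y range -0.0247 0.0123 x -0.0406 0.0405
```

Request:
apply_moves(
  rows=[
    [0.04,-0.001,0.002,0,0,0],
    [0.08,-0.002,0.004,0,0,0],
    [0.12,-0.002,0.004,0,0,0],
    [0.145,-0.002,0.004,0,0,0],
    [0.145,-0.002,0.004,0,0,0],
  ],
)

```text
clock: 47.4
tcp_pos: [0.5625, 0.0663, 0.0713]
orientation: [-2.308, -2.132, -0.002]
contact_force: [0.8, -1.0, -0.8]
grip_width: 0.0372
gripper_force: 50.8
```

Request:
apply_moves(
  rows=[
    [0.004,0,0,0,0,0],
    [0.008,0,0,0,0,0],
    [0.012,0,0,0,0,0],
    [0.012,0,0,0,0,0],
  ],
)

```text
clock: 47.9
tcp_pos: [0.5628, 0.0684, 0.0712]
orientation: [2.309, 2.13, 0.001]
contact_force: [0.8, 0.0, -1.1]
grip_width: 0.0367
gripper_force: 50.8
```

Run:
```python
from h import *
o=r.get_obs(); print(o["contact_force"],o["grip_width"])
p=r.grab_frame("wrist"); y=.0265
plan([.565-.0802*y,.0969-.9968*y,.0715],np.radians(-4.6))
for n in("long_block","short_block"):
  for m in r.outline_of(p,n)[:1]:
    ys,xs=np.nonzero(m["pixels"]); W=np.array([onz(p,(a,b),.082)[:2] for a,b in zip(xs,ys)])-[.565,.0969]
    ty=W@[-.0802,-.9968]; tx=W@[-.9968,.0802]; print(n,m["conf"],"track y range",ty.min().round(4),ty.max().round(4),"x",tx.min().round(4),tx.max().round(4))
```

```text
[ 0.81627085  0.01804319 -1.14593043] 0.036741478252289725
row [ 0.0086 -0.0002 -0.0012] [ 0.0003 -0.0003 -0.0002] curyaw -4.62 tcp [0.5628 0.0683 0.0712] t 47.95
long_block 0.95 track y range -0.0331 0.0827 x -0.0196 0.0192
```

Request:
apply_moves(
  rows=[
    [0.004,0,0,0,0,0],
    [0.008,0,0,0,0,0],
    [0.008,0,0,0,0,0],
  ],
)

```text
clock: 48.42
tcp_pos: [0.5629, 0.0706, 0.0712]
orientation: [2.309, 2.13, 0.001]
contact_force: [-0.4, 0.7, -1.4]
grip_width: 0.0366
gripper_force: 50.8
```

Request:
apply_moves(
  rows=[
    [0.004,0,0,0,0,0],
    [0.008,0,0,0,0,0],
    [0.008,0,0,0,0,0],
  ],
)

```text
clock: 48.8
tcp_pos: [0.5631, 0.0725, 0.0712]
orientation: [2.309, 2.13, 0.001]
contact_force: [-0.1, -0.4, -0.2]
grip_width: 0.0365
gripper_force: 50.8
```

Request:
apply_moves(
  rows=[
    [0.004,0,0,0,0,0],
    [0.008,0,0,0,0,0],
    [0.008,0,0,0,0,0],
  ],
)

```text
clock: 49.18
tcp_pos: [0.5631, 0.0742, 0.0712]
orientation: [2.309, 2.13, 0.0]
contact_force: [-0.7, -1.0, -0.5]
grip_width: 0.0367
gripper_force: 50.8
```

Run:
```python
from h import *
o=r.get_obs(); print(o["contact_force"],o["grip_width"],o["tcp_pos"])
p=r.grab_frame("wrist"); im=p["pixels"][:,:,::-1]; cv2.imwrite("pics/w16.png",cv2.resize(im[0:300,130:370],None,fx=2,fy=2,interpolation=cv2.INTER_CUBIC))
```

```text
[-0.6558785  -1.03048225 -0.53332362] 0.03668501067855439 [0.56314104 0.07422479 0.07116468]
```

View pics/w16.png

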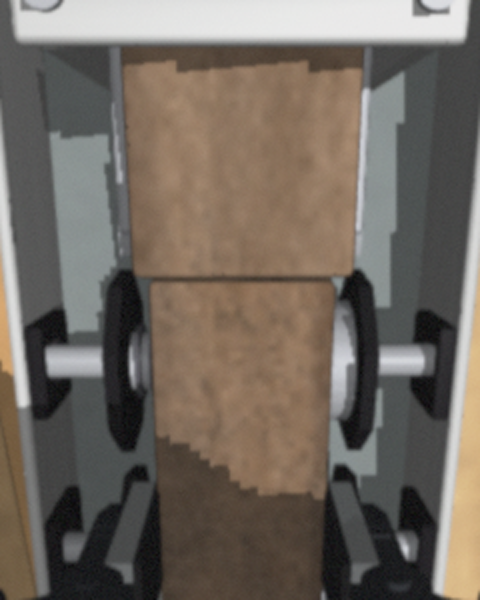

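The picture shows the blocks nearly end to end at (243,278), and rollers 1 and 2 seated. I creep on until they touch.

Request:
apply_moves(
  rows=[
    [0.004,0,0,0,0,0],
    [0.008,0,0,0,0,0],
    [0.008,0,0,0,0,0],
  ],
)

```text
clock: 49.6
tcp_pos: [0.5631, 0.0743, 0.071]
orientation: [2.309, 2.128, -0.004]
contact_force: [-1.0, -5.0, 2.0]
grip_width: 0.0364
gripper_force: 51.1
```

Request:
apply_moves(
  rows=[
    [0.003,0,0,0,0,0],
    [0.005,0,0,0,0,0],
    [0.005,0,0,0,0,0],
  ],
)

```text
clock: 49.98
tcp_pos: [0.5631, 0.0744, 0.0709]
orientation: [2.309, 2.126, -0.006]
contact_force: [-1.5, -9.2, 3.4]
grip_width: 0.0365
gripper_force: 51.2
```

Request:
apply_moves(
  rows=[
    [0,0,0,0,0,0],
    [0,0,0,0,0,0],
    [0,0,0,0,0,0],
  ],
  claw=0.7,
)

```text
clock: 50.35
tcp_pos: [0.5637, 0.0784, 0.0714]
orientation: [-2.308, -2.131, -0.003]
contact_force: [-0.3, -0.2, -1.0]
grip_width: 0.0598
gripper_force: 0.0
```

Request:
apply_moves(
  rows=[
    [0,0,-0.1,0,0,0],
    [0,0,-0.3,0,0,0],
    [0,0,-0.5,0,0,0],
    [0,0,-0.6,0,0,0],
    [0,0,-0.6,0,0,0],
  ],
)

```text
clock: 50.98
tcp_pos: [0.5646, 0.0785, 0.2234]
orientation: [2.307, 2.129, 0.007]
contact_force: [-0.2, -0.6, 0.1]
grip_width: 0.06
gripper_force: 0.0
```

Run:
```python
from h import *
p=r.grab_frame("wrist"); p=r.grab_frame("wrist"); im=p["pixels"][:,:,::-1]; cv2.imwrite("pics/w17.png",cv2.resize(im[20:290,150:350],None,fx=2.2,fy=2.2,interpolation=cv2.INTER_CUBIC))
for n in("long_block","short_block"):
  for m in r.outline_of(p,n)[:1]:
    ys,xs=np.nonzero(m["pixels"]); W=np.array([onz(p,(a,b),.082)[:2] for a,b in zip(xs,ys)])-[.565,.0969]
    ty=W@[-.0802,-.9968]; tx=W@[-.9968,.0802]; print(n,m["conf"],"track y",ty.min().round(4),ty.max().round(4),"x",tx.min().round(4),tx.max().round(4))
```

```text
long_block 0.9 track y -0.0361 0.0834 x -0.0192 0.0186
short_block 0.81 track y -0.0768 -0.0361 x -0.0239 0.0225
```

View pics/w17.png

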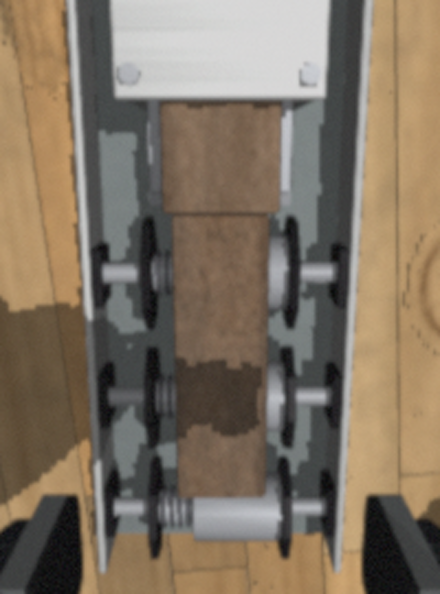

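The blocks meet end to end at (222,213) with the short one under the guard against the stop. All three rollers have both pins in their cups. Handing in.

```bash
python3 -c "
from bench import r
print(r.hand_in())"
```

```text
the job is handed in; nothing more can be done
None
```

The job is handed in after about 51 s of robot time: all three rollers are in bays 1 to 3, the short block is against the end stop and the long block lies end to end behind it. The hand-in call gave no verdict, so this rests on my last pictures and the contact forces.

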